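Lock the autosampler spindle with its lock pin

TASK

Take the lock pin off its rest and push it through the cross hole of the carousel's spindle until its head is fully home against the spindle, with its wire ring still folded back. Then swing the ring up and over the top of the spindle and down onto the far side until it is fully down over the pin's point, and let go. Do not disturb the solvent bottle, the jar or the screwdriver.

Things in the scene. Friction and masses are not known exactly. Their poses are not given: they have to be found in the camera images.
- pin_grip (a point): Grip centre of the loose steel lock pin (0.13 kg): mid width and height of its rectangular head, 38 mm long (x), 16 wide (y), 24 high (z), 14 mm behind the shoulder (the head's front face, where the shank starts). x: along the shank to its point; z up as it lies. The shank's axis is parallel to x, 4 mm above this point (+z); the ring's hinge line is at that height, 18 mm behind this point.
- shoulder (a point): Where the pin's shank starts: on the shank's axis, in the head's front face. Axes as pin_grip. The shank is round, 8 mm in diameter and 56 mm long; its last 6 mm taper to 4 mm. It fits the hole loosely: let go, the pin sags head down by up to 0.1 rad.
- ring_bar (a point): Middle of the grip bar of the pin's ring, a U of 5 mm steel wire, 45 mm wide outside and 35 mm inside. Its legs hinge on both sides of the head near the rear end. The bar, 9 mm in diameter and 28 mm long, lies along the pin's y and joins the legs 76 mm from the hinge line.
- ring (a joint): Angle of the ring about its hinge (rad), which runs along y of the pin. 0: folded straight back, away from the point. 1.57: standing up (+z of the pin). 3.03: its stop, fully over, the bar lying on the shank near the point. The hinge is slightly stiff (0.012 N m): the ring stays at the angle where it is left.
- neck (a point): Centre of the upper rim of the carousel's hub neck, a fixed upright steel tube 28 mm in diameter; the rim is 100 mm above the bench. z up; x is the direction in which the pin must be pushed. The fixed spindle stands out of the neck on this axis: a steel block from x = -14 to +14 mm, 24 mm wide (y), flat on top. With the pin home, its shoulder meets the block's -x face: pin_grip at x = -28 mm.
- hole_middle (a point): Point on the neck's axis 26 mm above the rim; axes as neck. The block's cross hole runs along x, mid width: 10 mm in diameter, 1.5 mm chamfer at the -x mouth. The spindle is set at another height each time, not reported, to be felt or seen: the hole's axis is 0 to 8 mm above or below this point, always 18 mm below the block's flat top (which so lies 10 to 26 mm above this point).
- carousel: The fixed carousel, origin at the bench under the neck, axes as neck: a 250 mm square plinth, on it a disc 224 mm in diameter, its top 55 mm above the bench; vials on the disc reach 73 mm above the bench; a boss 60 mm in diameter reaches 65 mm.
- pin_rest: Fixed rest where the pin lies at first, base 130 x 50 x 10 mm, origin at the bench. The pin lies along its x, shoulder over the origin, shank axis 70 mm up. The head stands on a bar 10 mm wide (free on both sides); the shank lies in an open fork 34 mm ahead of the shoulder, prongs reaching 4 mm above the shank's axis: lift the pin straight up, 15 mm or more.
- solvent: Bystander: amber bottle, 72 mm in diameter, 150 mm high, origin under its centre. To be left alone.
- jar: Bystander: white plastic jar, 64 mm in diameter, 80 mm high, origin under its centre. To be left alone.
- driver: Bystander: screwdriver with black handle lying on the bench. To be left alone.
Mind the look-alikes: they are no part of the job. Leave any orange look-alike of the part that bears pin_grip alone.

How it is judged:
On the way, in this order (a step that is already met when the one before it is completed fails the run):
1. the pin is through the spindle's hole with its head home, the ring still folded back (less than 1 rad) (x of pin_grip in the frame of neck between -0.032 and -0.022 m and y of pin_grip in the frame of neck between -0.005 and 0.005 m and z of pin_grip in the frame of neck between 0.009 and 0.035 m and angle between the x axis of pin_grip and the x axis of neck, either way round below 0.2 rad and value of joint ring below 1 rad), for 0.2 s.
2. the ring is swung over the spindle and fully down over the point, the pin home (x of pin_grip in the frame of neck between -0.032 and -0.022 m and y of pin_grip in the frame of neck between -0.005 and 0.005 m and z of pin_grip in the frame of neck between 0.009 and 0.035 m and angle between the x axis of pin_grip and the x axis of neck, either way round below 0.2 rad and value of joint ring above 2.9 rad), for 0.2 s.
At the end, for the whole second after the job is handed in: The pin is through the cross hole along the neck's x within 0.2 rad and 5 mm sideways, its head home against the spindle (pin_grip no more than 4 mm short of x = -28 mm from the neck's axis), the ring turned over to more than 2.9 rad and at rest (all of step 2 and velocity of joint ring between -0.05 and 0.05 rad/s); the robot touches nothing.
It fails at once if the solvent bottle is moved more than 25 mm (distance of solvent from where it was at the start of the episode above 0.025 m).
It fails at once if the jar is moved more than 25 mm (distance of jar from where it was at the start of the episode above 0.025 m).
It fails at once if the screwdriver is moved more than 25 mm (distance of driver from where it was at the start of the episode above 0.025 m).
It also fails if it takes over 72 s, if anything falls off the work surface, if the arm or the gripper's body presses on something with over 40 N, if the wrist force passes 120 N, or if a joint passes its speed limit or range.

ROBOT

A 6-joint arm with a two-finger parallel gripper is mounted at the origin on the work surface. World frame = base frame: x ahead of the robot, y to its left, z up, the work surface at z = 0. Lengths are in m, angles in rad, forces in N, time in s.
With the tool pointing down it reaches from about 0.225 to 0.875 m from the base axis. Payload 3.4 kg.
Tool frame: the origin (TCP) lies at the very end of the fingers, on their centre line; the grasp point (between the pads) lies 19 mm behind it (manip.pinch_z is the distance from the TCP to the grasp point, in m); z points along the fingers, y is the line along which they close (so a half turn about z gives the same grasp; the last joint's range is limited). The gripper opens to 85 mm and grips with 20 to 120 N. Pads are 22 mm wide; open, the fingers measure 114 mm over their backs; the gripper's body (76 mm by 85 mm) begins 54 mm behind the grasp point. The pads swing forward as they close: fully open they stand 13 mm farther back than shut.
Start: joints at [-1.466, 0.276, 1.505, -0, 1.361, -0.121], TCP at [0.129, -0.56, 0.231] pointing down, gripper open.
Joint ranges: [-2.89, 2.89], [-0.75, 2.08], [0.22, 2.7], [-1.18, 4.32], [0.11, 2.71], [-2.7, 2.7]. Speed limits (rad/s): [2.57, 2.57, 3.14, 3.14, 3.14, 3.14].

INTERFACE

Orientations are given as a unit quaternion [w, x, y, z].
In Python, from rig import manip gives the robot as it stands. The module is installed in compiled form; this text tells all that it offers.
- The arm moves only by the shell command python3 -m jog 'ROWS' [FORCE]. ROWS is JSON, a list of rows, each an object of numbers: "dx", "dy", "dz": the shift along the tool's x, y, z each as a share of 25 cm, from -1 to 1; "ax", "ay", "az": the turn, a rotation vector about the tool's x, y, z each as a share of 90 degrees, from -1 to 1; "grip": the opening, from -1 (shut) to 1 (fully open), so that 0 is half open. A call has 1 to 5 rows; each row is the pose to reach, as a shift and turn from the pose commanded when the call began, along the tool's axes at that moment; what a row does not reach only later rows make up. A row lasts 1/12 s, in which the tool goes at most 41.7 mm and 7.16 degrees, less where a joint would pass 70% of its speed; a pose out of reach is approached as far as the arm can. A call with a number of a shift or a turn outside -1 to 1 is refused whole. A call with a gripper value outside its range is refused whole. The fingers move at their own pace and stop on an object; FORCE is the grip in N (left out, the last holds). Time passes only in rows, so rows that repeat a pose let the fingers close. It gives the time, the measured TCP pose, the force, the opening and the grip force at its end, in the units of the state.
- manip.get_state(): the state, without advancing time (a new reading comes with each control period).
- manip.get_image(name): name is "scene" or "top"; returns a dict with "img" (384x512x3 uint8, red, green, blue), "mtx" (3x3 intrinsics, pixels), "k1" (the pictures are not rectified: a ray, as slopes to the right and down, at radius r is drawn at 1 + k1 r^2 times it, then the intrinsics apply), "world_to_cam" (4x4, takes a point from world to camera coordinates). Camera axes: x right, y down, z forward; pixel columns grow to the right and rows downward; lengths in m; the calibration is good to about 2 mm. A picture is of the moment at which its call begins. There is no depth.
- manip.sign_off(): hands the job in; it is judged then, once.
The state is a dict: "clock": time; "qpos": joint angles; "qd": joint speeds; "effort": joint torques, N m; "position": TCP position; "ee_rot": TCP orientation; "contact_force": force on the tool from outside, world axes, zero at the start; "moment": the same for the moment, N m; "width": finger opening in m; "gripper_force": force on a finger pad.
Only numpy, scipy, OpenCV 4.12 (cv2) and the standard library are available. Lean on these libraries where they do the work, as an engineer would, in place of code of your own. Each camera call takes 0.05 s, during which the arm holds its last target. There are 200 camera calls.

## Working session

There is one attempt and no reset: what is moved stays moved. The work goes in short steps, Python scripts to look and compute and a shell command to move; the robot and the scene stay as the last step left them, time stands still between calls to the robot, and variables do not carry over. Pictures are saved under pics/ and viewed, at most 10 in all, crops included, and the job is handed in when it is done.

```bash
mkdir -p pics
cat > h.py <<'E'
import numpy as np, cv2
from rig import manip
from scipy.spatial.transform import Rotation as R
def cam(n):
    return manip.get_image(n)
def ray(c,u,v):
    K=c["mtx"];k=c["k1"]
    d=np.array([(u-K[0][2])/K[0][0],(v-K[1][2])/K[1][1]]); s=d.copy()
    for _ in range(30): s=d/(1+k*(s@s))
    T=np.array(c["world_to_cam"]);Rm=T[:3,:3]
    return -Rm.T@T[:3,3], Rm.T@np.array([s[0],s[1],1])
def plane(c,u,v,z):
    o,d=ray(c,u,v); return o+d*(z-o[2])/d[2]
def proj(c,p):
    T=np.array(c["world_to_cam"]);q=T[:3,:3]@np.array(p)+T[:3,3]
    s=q[:2]/q[2]; s=s*(1+c["k1"]*(s@s)); K=c["mtx"]
    return np.array([K[0][0]*s[0]+K[0][2],K[1][1]*s[1]+K[1][2]])
def tri(c1,p1,c2,p2):
    o1,d1=ray(c1,*p1);o2,d2=ray(c2,*p2)
    d1=d1/np.linalg.norm(d1);d2=d2/np.linalg.norm(d2)
    A=np.stack([d1,-d2],1);t=np.linalg.lstsq(A,o2-o1,rcond=None)[0]
    a=o1+t[0]*d1;b=o2+t[1]*d2
    return (a+b)/2,np.linalg.norm(a-b)
E
python3 - <<'E'
from h import *
import pickle
for n in("scene","top"):
    c=cam(n);pickle.dump(c,open(n+".pkl","wb"))
    cv2.imwrite(f"pics/{n}0.png",cv2.resize(c["img"][:,:,::-1],(800,600),interpolation=cv2.INTER_CUBIC))
    T=np.array(c["world_to_cam"]);print(n,-T[:3,:3].T@T[:3,3],T[2,:3],c["mtx"],c["k1"])
print(manip.get_state(),manip.pinch_z)
E
```

```text
scene [1.09310774 0.57508867 1.21472536] [-0.35556946 -0.44960472 -0.81940585] [[434.5873109    0.         251.80438302]
 [  0.         434.5873109  194.55479088]
 [  0.           0.           1.        ]] -0.004899240490161282
top [ 0.42369566 -0.04276082  1.10127358] [ 0.16417961 -0.01220987 -0.98635489] [[359.05125319   0.         255.91336817]
 [  0.         359.05125319 195.3044812 ]
 [  0.           0.           1.        ]] -0.017951705248241627
{'clock': 0.1, 'qpos': array([-1.46600139e+00,  2.76525982e-01,  1.50602050e+00, -3.58257182e-05,
        1.36068664e+00, -1.21016925e-01]), 'qd': array([ 2.76983068e-03, -2.08329321e-03, -3.25579243e-03,  3.95499721e-05,
        8.69201913e-04, -1.14620593e-04]), 'effort': array([ 1.75648849e-03, -4.17700446e+01, -2.46404403e+01, -2.33321407e-04,
        5.71538534e-03,  1.41873670e-05]), 'position': array([ 0.12866389, -0.55993309,  0.23052393]), 'ee_rot': array([-8.20348596e-04,  9.93632137e-01,  1.12669890e-01, -1.08624376e-05]), 'contact_force': array([ 0.84605279, -0.93604205,  0.16354595]), 'moment': array([-0.02323931, -0.00406928, -0.04693632]), 'gripper_force': 0.0, 'width': 0.08523459811078739} 0.0187
```

View pics/scene0.png

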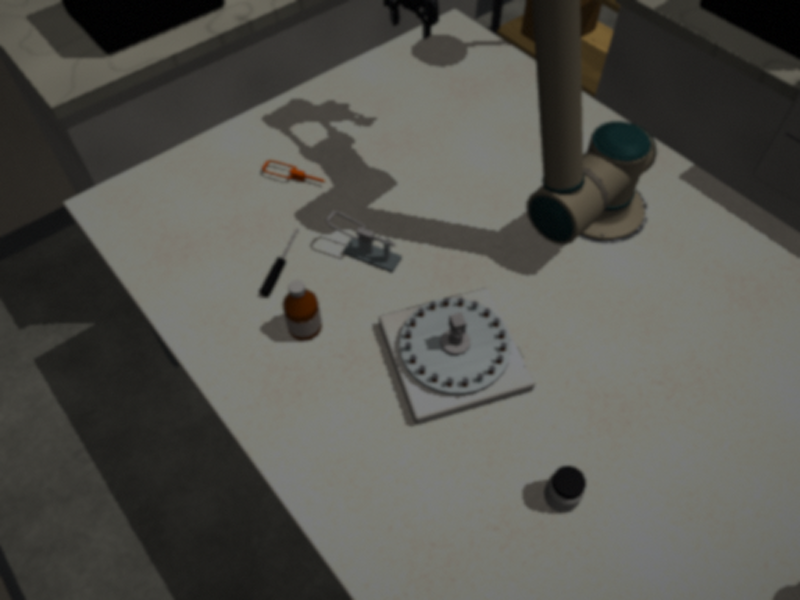

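View pics/top0.png

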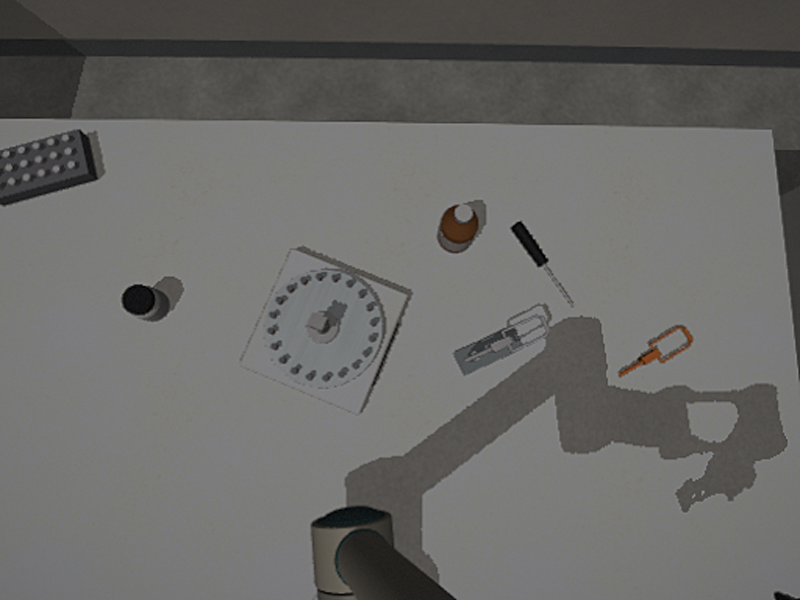

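The scene view (800x600 scale) shows the steel pin on its grey rest near (365,245), the orange look-alike at (292,172), the carousel at (457,340), the bottle at (302,312) and the jar at (567,487). In the top view the steel pin is at (500,340), the look-alike at (655,350) and the spindle at (322,322). The steel pin on the rest is the one meant: it is not orange and it lies on the rest. I'll confirm that in a crop.

Run:
```python
from h import *
import pickle
S=pickle.load(open("scene.pkl","rb"));T=pickle.load(open("top.pkl","rb"))
def crop(c,u,v,w,h,W=400,H=300):
    i=c["img"][v:v+h,u:u+w,::-1]; i=cv2.convertScaleAbs(i,alpha=1.6)
    return cv2.resize(i,(W,H),interpolation=cv2.INTER_CUBIC)
a=np.hstack([crop(T,280,185,80,60),crop(T,150,155,104,78)])
b=np.hstack([crop(S,190,125,80,60),crop(S,240,180,104,78)])
cv2.imwrite("pics/c1.png",np.vstack([a,b]))
```

```text
(no output)
```

View pics/c1.png

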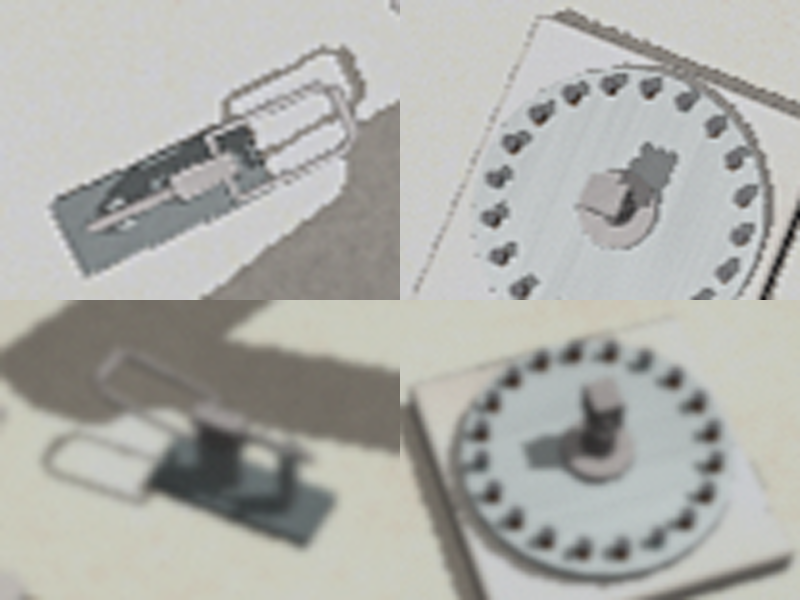

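The crop's left panels confirm the steel-grey pin on the rest, with its point toward lower left in the top view (full-frame about (298,231)) and its ring bar at (350,209). The right panels show the spindle block. Next I'll measure both and work out the push direction.

Run:
```python
from h import *
import pickle
S=pickle.load(open("scene.pkl","rb"));T=pickle.load(open("top.pkl","rb"))
t1=plane(T,298.4,231.2,.07);b1=plane(T,349.6,208.6,.07)
print("top tip,bar",t1,b1,np.linalg.norm(t1-b1),"expect",56+14+18+76)
print("tri tip",tri(S,(252.4,156.6),T,(298.4,231.2)),"bar",tri(S,(210.4,138.6),T,(349.6,208.6)))
for c,n,k in((T,"T",0),(S,"S",1)):
    g=cv2.cvtColor(c["img"],cv2.COLOR_RGB2HSV)
    # plinth corners from the full-res 800x600 picture
TC=[(291,247),(412,290),(361,414),(240,361)]
P=[plane(T,u*.64,v*.64,.03)for u,v in TC]
print("plinth top view (z guess .03)");[print(p,) for p in P]
for i in range(4): d=P[(i+1)%4]-P[i];print(np.linalg.norm(d),np.degrees(np.arctan2(d[1],d[0])))
print(np.mean(P,0))
# rectified views
def rect(c,z,cx,cy,half,n=400):
    xs=np.linspace(-half,half,n);m=np.zeros((n,n,2),np.float32)
    for i,a in enumerate(xs):
        for j,b in enumerate(xs): m[i,j]=proj(c,(cx-a,cy-b,z))
    return cv2.convertScaleAbs(cv2.remap(c["img"][:,:,::-1].copy(),m,None,cv2.INTER_CUBIC),alpha=1.7)
cx,cy=np.mean(P,0)[:2]
print(tri(S,(240+600/3.846,180+85/3.846),T,(150+205/3.846,155+190/3.846)))
a=rect(T,.065,cx,cy,.13);b=rect(T,.14,cx,cy,.03,200);d=rect(S,.14,cx,cy,.03,200)
i=S["img"][192:222,280:310,::-1]
cv2.imwrite("pics/c2.png",np.hstack([a,np.vstack([b,d]),cv2.resize(cv2.convertScaleAbs(i,alpha=1.7),(200,200),interpolation=cv2.INTER_CUBIC).repeat(1,0) if 0 else np.vstack([cv2.resize(cv2.convertScaleAbs(i,alpha=1.7),(200,200),interpolation=cv2.INTER_CUBIC),cv2.resize(cv2.convertScaleAbs(T["img"][190:220,192:222,::-1],alpha=1.7),(200,200),interpolation=cv2.INTER_CUBIC)])]))
```

```text
top tip,bar [ 0.49209358 -0.17824934  0.07      ] [ 0.55879226 -0.32828468  0.07      ] 0.1641929226830507 expect 164
tri tip (array([ 0.4921316 , -0.17859276,  0.06463589]), np.float64(0.0009527086558507454)) bar (array([ 0.55888429, -0.32769987,  0.07590421]), np.float64(0.0026092159009260788))
plinth top view (z guess .03)
[0.71587328 0.15890696 0.03      ]
[ 0.63214002 -0.07940843  0.03      ]
[0.39443075 0.01532256 0.03      ]
[0.49151989 0.24695858 0.03      ]
0.2525974731488266 -109.35917099312368
0.25588993436197627 158.2719190123285
0.25116040049908456 67.2592353133503
0.2410135476622114 -21.428438649835286
[0.55849098 0.08544492 0.03      ]
(array([0.47992679, 0.1948076 , 0.27867229]), np.float64(0.2777872124181924))
```

View pics/c2.png

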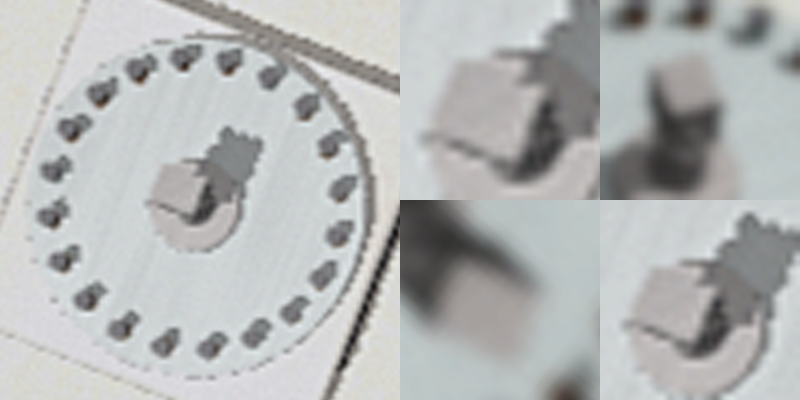

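The tip-to-bar length of 164 mm matches. The block's edges follow the plinth's, at about 71° and 161°. I'll average some frames and stretch the contrast to find the face with the hole.

Run:
```python
from h import *
import pickle
out=[]
for n,(u,v) in (("top",(190,188)),("scene",(278,190))):
    ims=[cam(n)["img"].astype(float) for _ in range(8)]
    m=np.mean(ims,0);np.save(n+"_avg.npy",m);print(np.std(ims,0).mean())
    i=m[v:v+36,u:u+36,::-1]
    for g in(0.45,):
        k=255*(np.clip((i-i.min())/(i.max()-i.min()),0,1))**g
        out.append(cv2.resize(k.astype(np.uint8),(400,400),interpolation=cv2.INTER_LANCZOS4))
cv2.imwrite("pics/c3.png",np.hstack(out))
```

```text
0.7574889792126323
0.5240037352123562
```

View pics/c3.png

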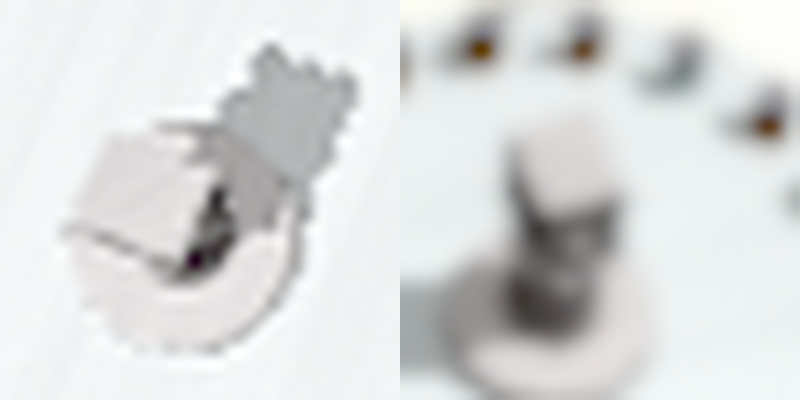

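Both views show a mid-face feature only on the faces with normals near 71° and −109°, so the hole runs along that line. The pin's side of the carousel and its heading (rest to neck about 82°, pin 114°) make +71° the push direction. Now I'll refine the centre, yaw and block height.

Run:
```python
from h import *
import pickle
S=pickle.load(open("scene.pkl","rb"));T=pickle.load(open("top.pkl","rb"))
f=lambda x,s,o:(x+.5)/s-.5+o
print("block top",tri(S,(f(170,11.11,278),f(167,11.11,190)),T,(f(145,11.11,190),f(195,11.11,188))))
for c,n in((T,"top"),(S,"scene")):
    m=np.load(n+"_avg.npy").astype(np.float32)
    rb=m[:,:,2]-m[:,:,0]  # bluish disc
    p=proj(c,(.558,.085,.055)).astype(int)
    d=(cv2.GaussianBlur(rb,(0,0),1)>(-1 if n=="top" else -1)).astype(np.uint8)
    print(n,p,"disc rb",rb[p[1]+15,p[0]-5],rb[p[1]+12,p[0]+14],"plinth rb",rb[tuple((proj(c,(.688,.135,.03))).astype(int)[::-1])],"bench",rb[p[1]+90,p[0]])
    q=np.median([rb[tuple(proj(c,(.558+.07*np.cos(a),.085+.07*np.sin(a),.055)).astype(int)[::-1])] for a in np.arange(0,6.28,.3)])
    w=np.median([rb[tuple(proj(c,(.558+r*np.cos(a),.085+r*np.sin(a),.05)).astype(int)[::-1])] for a in np.radians([25,115,205,295]) for r in(.135,.145)])
    print(q,w)
    d=(cv2.GaussianBlur(rb,(0,0),.7)>(q+w)/2).astype(np.uint8)
    roi=np.zeros_like(d);cv2.circle(roi,tuple(map(int,p)),62 if n=="top" else 60,1,-1);d*=roi
    d=cv2.morphologyEx(d,cv2.MORPH_OPEN,np.ones((3,3)))
    k,l,s,_=cv2.connectedComponentsWithStats(d);i=1+np.argmax(s[1:,4]);cs,_=cv2.findContours((l==i).astype(np.uint8),0,2)
    h=cv2.convexHull(max(cs,key=len)).reshape(-1,2)
    W=np.array([plane(c,u,v,.055)[:2] for u,v in h],np.float32)
    e=cv2.fitEllipse(W*1000);print("disc",s[i],e)
# pin rest base & ring in scene/top are fine; rest base by colour
def ln(c,a,b,z):
    p,q=plane(c,*a,z),plane(c,*b,z);return np.degrees(np.arctan2(*(q-p)[1::-1]))
t=plane(T,f(92,5,280),f(231,5,185),.07);b=plane(T,f(348,5,280),f(118,5,185),.07)
t2=plane(S,f(312,5,190),f(158,5,125),.07);b2=plane(S,f(102,5,190),f(68,5,125),.07)
for t,b in((t,b),(t2,b2)):
    u=(t-b)/np.linalg.norm(t-b);print("tip",t,"bar",b,np.linalg.norm(t-b),"grip",t-.07*u, "from bar",b+.094*u,np.degrees(np.arctan2(u[1],u[0])))
```

```text
block top (array([0.55531769, 0.08974179, 0.1381431 ]), np.float64(0.0013825122079929395))
top [207 208] disc rb 2.75 3.125 plinth rb 1.5 bench -1.625
3.25 1.3125
disc [ 167  174   77   88 3806] ((528.917236328125, 90.37198638916016), (228.58689880371094, 278.3341369628906), 92.7030029296875)
scene [289 218] disc rb 5.5 5.375 plinth rb 1.375 bench -1.875
4.75 -1.375
disc [ 256  192   78   60 2552] ((553.2717895507812, 98.47942352294922), (215.26605224609375, 238.53221130371094), 35.3726692199707)
tip [ 0.49323005 -0.17711193  0.07      ] bar [ 0.55995463 -0.32715549  0.07      ] 0.16421096347690112 grip [ 0.52167347 -0.24107264  0.07      ] from bar [ 0.52175919 -0.2412654   0.07      ] 113.97478290076269
tip [ 0.49458713 -0.1769377   0.07      ] bar [ 0.55673386 -0.33607266  0.07      ] 0.1708395544985643 grip [ 0.52005121 -0.24214185  0.07      ] from bar [ 0.52253925 -0.24851281  0.07      ] 111.33206026079127
```

Estimates so far: pin grip near (0.5215, −0.241), heading about 113.5°, and block centre near (0.556, 0.089) with its top near 0.138. I'll go above the block, then feel its top and its width with the fingers.

```bash
cat > go.py <<'E'
import sys
from h import *
x,y,z,h=map(float,sys.argv[1:5])
s=manip.get_state();p=s["position"];q=s["ee_rot"];r=R.from_quat(q[[1,2,3,0]])
ht=np.radians(h);M=np.stack([[np.cos(ht),np.sin(ht),0],[np.sin(ht),-np.cos(ht),0],[0,0,-1]],1)
d=r.inv().apply(np.array([x,y,z])-p);a=(r.inv()*R.from_matrix(M)).as_rotvec(degrees=True)
X=r.as_matrix()[:,0]
print("t",s["clock"],"pos",p.round(4),"h",np.degrees(np.arctan2(X[1],X[0])).round(2),"F",s["contact_force"].round(1),"w",round(s["width"],4))
print("d share",(d/.25).round(3),"mm",(d*1000).round(1),"turn share",(a/90).round(3))
E
A='{"dx":0.561,"dy":-0.537,"dz":0,"grip":-1}'
python3 -m jog '[{"dx":0.561,"dy":-0.537,"grip":-1},{"dx":0.561,"dy":-0.537,"grip":-1},{"dx":0.561,"dy":-0.537,"grip":-1},{"dx":0.561,"dy":-0.537,"grip":-1},{"dx":0.561,"dy":-0.537,"grip":-1}]' 20
python3 -m jog '[{"dx":0.561,"dy":-0.537,"grip":-1},{"dx":0.561,"dy":-0.537,"grip":-1},{"dx":0.561,"dy":-0.537,"grip":-1},{"dx":0.561,"dy":-0.537,"grip":-1},{"dx":0.561,"dy":-0.537,"grip":-1}]'
python3 -m jog '[{"dx":0.561,"dy":-0.537,"grip":-1},{"dx":0.561,"dy":-0.537,"grip":-1},{"dx":0.561,"dy":-0.537,"grip":-1},{"dx":0.561,"dy":-0.537,"grip":-1},{"dx":0.561,"dy":-0.537,"grip":-1}]'
python3 go.py .5555 .089 .175 70
```

```text
t 0.9 pos [ 0.1287 -0.5604  0.2313] h 12.94 F [-0.3 -0.6  0.3] w 0.0849
d share [ 2.245 -2.15   0.225] mm [ 561.3 -537.4   56.3] turn share [ 0.     0.    -0.634]schema error: expected keys dx, dy, dz, ax, ay, az, grip
schema error: expected keys dx, dy, dz, ax, ay, az, grip
schema error: expected keys dx, dy, dz, ax, ay, az, grip
```

```bash
python3 -m jog '[{"dx":0.561,"dy":-0.537,"dz":0,"ax":0,"ay":0,"az":0,"grip":-1},{"dx":0.561,"dy":-0.537,"dz":0,"ax":0,"ay":0,"az":0,"grip":-1},{"dx":0.561,"dy":-0.537,"dz":0,"ax":0,"ay":0,"az":0,"grip":-1},{"dx":0.561,"dy":-0.537,"dz":0,"ax":0,"ay":0,"az":0,"grip":-1},{"dx":0.561,"dy":-0.537,"dz":0,"ax":0,"ay":0,"az":0,"grip":-1}]' 20
python3 -m jog '[{"dx":0.561,"dy":-0.537,"dz":0,"ax":0,"ay":0,"az":0,"grip":-1},{"dx":0.561,"dy":-0.537,"dz":0,"ax":0,"ay":0,"az":0,"grip":-1},{"dx":0.561,"dy":-0.537,"dz":0,"ax":0,"ay":0,"az":0,"grip":-1},{"dx":0.561,"dy":-0.537,"dz":0,"ax":0,"ay":0,"az":0,"grip":-1},{"dx":0.561,"dy":-0.537,"dz":0,"ax":0,"ay":0,"az":0,"grip":-1}]'
python3 go.py .5555 .089 .175 70
```

```text
clock: 1.32
position: [0.2365, -0.3947, 0.2313]
ee_rot: [-0.001, 0.994, 0.113, 0.001]
contact_force: [-0.1, -0.6, -0.4]
width: 0.0255
gripper_force: 0.0
clock: 1.73
position: [0.343, -0.2328, 0.2316]
ee_rot: [-0.0, 0.994, 0.113, 0.001]
contact_force: [-0.7, -0.1, -0.4]
width: 0.0
gripper_force: 0.0
t 1.7333 pos [ 0.343  -0.2328  0.2316] h 13.01 F [-0.7 -0.1 -0.4] w 0.0
d share [ 1.117 -1.063  0.229] mm [ 279.4 -265.6   57.1] turn share [ 0.    -0.001 -0.633]
```

```bash
python3 -m jog '[{"dx":0.561,"dy":-0.537,"dz":0.1,"ax":0,"ay":0,"az":-0.39,"grip":-1},{"dx":0.561,"dy":-0.537,"dz":0.1,"ax":0,"ay":0,"az":-0.39,"grip":-1},{"dx":0.561,"dy":-0.537,"dz":0.1,"ax":0,"ay":0,"az":-0.39,"grip":-1},{"dx":0.561,"dy":-0.537,"dz":0.1,"ax":0,"ay":0,"az":-0.39,"grip":-1},{"dx":0.561,"dy":-0.537,"dz":0.1,"ax":0,"ay":0,"az":-0.39,"grip":-1}]' 20
python3 go.py .5555 .089 .165 70
```

```text
clock: 2.15
position: [0.4499, -0.0707, 0.2062]
ee_rot: [-0.0, 0.912, 0.411, 0.001]
contact_force: [-0.0, -0.6, 0.8]
width: -0.0001
gripper_force: 0.0
t 2.15 pos [ 0.4499 -0.0707  0.2062] h 48.48 F [-0.  -0.6  0.8] w -0.0001
d share [ 0.758 -0.107  0.166] mm [189.5 -26.8  41.4] turn share [ 0.    -0.001 -0.239]
```

```bash
python3 -m jog '[{"dx":0.758,"dy":-0.107,"dz":0.16,"ax":0,"ay":0,"az":-0.239,"grip":-1},{"dx":0.758,"dy":-0.107,"dz":0.16,"ax":0,"ay":0,"az":-0.239,"grip":-1},{"dx":0.758,"dy":-0.107,"dz":0.16,"ax":0,"ay":0,"az":-0.239,"grip":-1},{"dx":0.758,"dy":-0.107,"dz":0.16,"ax":0,"ay":0,"az":-0.239,"grip":-1},{"dx":0.758,"dy":-0.107,"dz":0.16,"ax":0,"ay":0,"az":-0.239,"grip":-1}]' 20
python3 -m jog '[{"dx":0,"dy":0,"dz":0.01,"ax":0,"ay":0,"az":0,"grip":-1},{"dx":0,"dy":0,"dz":0.02,"ax":0,"ay":0,"az":0,"grip":-1},{"dx":0,"dy":0,"dz":0.03,"ax":0,"ay":0,"az":0,"grip":-1},{"dx":0,"dy":0,"dz":0.04,"ax":0,"ay":0,"az":0,"grip":-1},{"dx":0,"dy":0,"dz":0.04,"ax":0,"ay":0,"az":0,"grip":-1}]' 20
python3 go.py .5555 .089 .14 70
```

```text
clock: 2.57
position: [0.557, 0.0883, 0.1655]
ee_rot: [-0.0, 0.821, 0.571, 0.001]
contact_force: [0.1, -0.6, -0.3]
width: 0.0001
gripper_force: 0.0
clock: 2.98
position: [0.5546, 0.0839, 0.1561]
ee_rot: [-0.0, 0.822, 0.57, -0.0]
contact_force: [0.5, -0.4, -0.2]
width: 0.0001
gripper_force: 0.0
t 2.9833 pos [0.5546 0.0839 0.1561] h 69.46 F [ 0.5 -0.4 -0.2] w 0.0001
d share [ 0.02  -0.003  0.064] mm [ 5.1 -0.9 16.1] turn share [-0.     0.    -0.006]
```

```bash
python3 -m jog '[{"dx":0.02,"dy":0,"dz":0.01,"ax":0,"ay":0,"az":-0.006,"grip":-1},{"dx":0.02,"dy":0,"dz":0.02,"ax":0,"ay":0,"az":-0.006,"grip":-1},{"dx":0.02,"dy":0,"dz":0.028,"ax":0,"ay":0,"az":-0.006,"grip":-1},{"dx":0.02,"dy":0,"dz":0.034,"ax":0,"ay":0,"az":-0.006,"grip":-1},{"dx":0.02,"dy":0,"dz":0.04,"ax":0,"ay":0,"az":-0.006,"grip":-1}]' 20
python3 -m jog '[{"dx":0,"dy":0,"dz":0.006,"ax":0,"ay":0,"az":0,"grip":-1},{"dx":0,"dy":0,"dz":0.012,"ax":0,"ay":0,"az":0,"grip":-1},{"dx":0,"dy":0,"dz":0.016,"ax":0,"ay":0,"az":0,"grip":-1},{"dx":0,"dy":0,"dz":0.018,"ax":0,"ay":0,"az":0,"grip":-1},{"dx":0,"dy":0,"dz":0.018,"ax":0,"ay":0,"az":0,"grip":-1}]' 20
```

```text
clock: 3.4
position: [0.5571, 0.0896, 0.1462]
ee_rot: [0.0, 0.819, 0.574, -0.0]
contact_force: [0.0, -0.5, 0.3]
width: -0.0
gripper_force: 0.0
clock: 3.82
position: [0.5571, 0.0898, 0.1416]
ee_rot: [-0.0, 0.819, 0.574, -0.0]
contact_force: [0.2, 0.2, 0.8]
width: 0.0
gripper_force: 0.0
```

```bash
python3 -m jog '[{"dx":0,"dy":0,"dz":0.006,"ax":0,"ay":0,"az":0,"grip":-1},{"dx":0,"dy":0,"dz":0.012,"ax":0,"ay":0,"az":0,"grip":-1},{"dx":0,"dy":0,"dz":0.016,"ax":0,"ay":0,"az":0,"grip":-1},{"dx":0,"dy":0,"dz":0.016,"ax":0,"ay":0,"az":0,"grip":-1},{"dx":0,"dy":0,"dz":0.016,"ax":0,"ay":0,"az":0,"grip":-1}]' 20
python3 -m jog '[{"dx":0,"dy":0,"dz":0.003,"ax":0,"ay":0,"az":0,"grip":-1},{"dx":0,"dy":0,"dz":0.006,"ax":0,"ay":0,"az":0,"grip":-1},{"dx":0,"dy":0,"dz":0.008,"ax":0,"ay":0,"az":0,"grip":-1},{"dx":0,"dy":0,"dz":0.008,"ax":0,"ay":0,"az":0,"grip":-1}]' 20
```

```text
clock: 4.23
position: [0.5575, 0.0898, 0.1401]
ee_rot: [0.001, 0.819, 0.574, 0.001]
contact_force: [-3.0, -0.2, 12.0]
width: -0.0
gripper_force: 6.0
clock: 4.57
position: [0.5575, 0.0898, 0.1401]
ee_rot: [0.001, 0.819, 0.574, 0.001]
contact_force: [-5.9, -1.0, 23.1]
width: 0.0001
gripper_force: 11.0
```

```bash
python3 -m jog '[{"dx":0,"dy":0,"dz":-0.12,"ax":0,"ay":0,"az":0,"grip":1},{"dx":0,"dy":0,"dz":-0.12,"ax":0,"ay":0,"az":0,"grip":1},{"dx":0,"dy":0,"dz":-0.12,"ax":0,"ay":0,"az":0,"grip":1},{"dx":0,"dy":0,"dz":-0.12,"ax":0,"ay":0,"az":0,"grip":1},{"dx":0,"dy":0,"dz":-0.12,"ax":0,"ay":0,"az":0,"grip":1}]' 20
python3 -m jog '[{"dx":0,"dy":0,"dz":0,"ax":0,"ay":0,"az":0,"grip":0.3},{"dx":0,"dy":0,"dz":0.1,"ax":0,"ay":0,"az":0,"grip":0},{"dx":0,"dy":0,"dz":0.2,"ax":0,"ay":0,"az":0,"grip":-0.2},{"dx":0,"dy":0,"dz":0.2,"ax":0,"ay":0,"az":0,"grip":-0.2},{"dx":0,"dy":0,"dz":0.2,"ax":0,"ay":0,"az":0,"grip":-0.2}]' 20
python3 -m jog '[{"dx":0,"dy":0,"dz":0,"ax":0,"ay":0,"az":0,"grip":-0.6},{"dx":0,"dy":0,"dz":0,"ax":0,"ay":0,"az":0,"grip":-0.6},{"dx":0,"dy":0,"dz":0,"ax":0,"ay":0,"az":0,"grip":-0.6},{"dx":0,"dy":0,"dz":0,"ax":0,"ay":0,"az":0,"grip":-0.6},{"dx":0,"dy":0,"dz":0,"ax":0,"ay":0,"az":0,"grip":-0.6}]' 20
python3 go.py .5555 .089 .14 70
```

```text
clock: 4.98
position: [0.5564, 0.0898, 0.1648]
ee_rot: [-0.001, 0.819, 0.574, -0.001]
contact_force: [-0.5, -0.6, -0.3]
width: 0.0606
gripper_force: 0.0
clock: 5.4
position: [0.5558, 0.0897, 0.1141]
ee_rot: [-0.001, 0.819, 0.574, -0.002]
contact_force: [1.1, 0.3, 0.2]
width: 0.0341
gripper_force: 0.0
clock: 5.82
position: [0.5543, 0.0906, 0.1157]
ee_rot: [-0.002, 0.819, 0.574, -0.002]
contact_force: [-4.6, 2.3, -4.4]
width: 0.0238
gripper_force: 21.7
t 5.8167 pos [0.5543 0.0906 0.1157] h 70.01 F [-4.6  2.3 -4.4] w 0.0238
d share [-0.005  0.006 -0.097] mm [ -1.1   1.5 -24.3] turn share [-0.004  0.     0.   ]
```

```bash
python3 -m jog '[{"dx":0,"dy":-0.006,"dz":0,"ax":0,"ay":0,"az":0,"grip":-0.6},{"dx":0,"dy":-0.006,"dz":0,"ax":0,"ay":0,"az":0,"grip":-0.6},{"dx":0,"dy":-0.006,"dz":0,"ax":0,"ay":0,"az":0,"grip":-0.6},{"dx":0,"dy":-0.006,"dz":0,"ax":0,"ay":0,"az":0,"grip":-0.6}]' 20
python3 go.py .5555 .089 .14 70
python3 -c "
from h import *
s=manip.get_state();print(s['moment'],s['position'],s['position'][:2]@[.9397,-.342])"
```

```text
clock: 6.15
position: [0.5543, 0.0906, 0.1157]
ee_rot: [-0.001, 0.819, 0.574, -0.001]
contact_force: [-4.5, 2.0, -4.1]
width: 0.0239
gripper_force: 22.0
t 6.15 pos [0.5543 0.0906 0.1157] h 70.06 F [-4.5  2.  -4.1] w 0.0239
d share [-0.005  0.006 -0.097] mm [ -1.1   1.6 -24.3] turn share [-0.002  0.     0.001]
[ 0.25482435  1.02022866 -0.39212698] [0.55432654 0.09063142 0.11565857] 0.48990470101909384
```

The block measures 23.9 mm across along heading −20°. That confirms the hole runs along 70°, with its centreline at 0.4899 on that axis, block top 0.140 and hole axis z about 0.122. Now to the pin.

```bash
python3 -m jog '[{"dx":0,"dy":0,"dz":0,"ax":0,"ay":0,"az":0,"grip":0.2},{"dx":0,"dy":0,"dz":0,"ax":0,"ay":0,"az":0,"grip":0.2},{"dx":0,"dy":0,"dz":-0.16,"ax":0,"ay":0,"az":0,"grip":0.2},{"dx":-0.1,"dy":0,"dz":-0.3,"ax":0,"ay":0,"az":0,"grip":0.2},{"dx":-0.2,"dy":0,"dz":-0.3,"ax":0,"ay":0,"az":0,"grip":0.2}]' 20
python3 -m jog '[{"dx":-0.55,"dy":0.165,"dz":0,"ax":0,"ay":0,"az":0,"grip":0.2},{"dx":-0.55,"dy":0.165,"dz":0,"ax":0,"ay":0,"az":0,"grip":0.2},{"dx":-0.55,"dy":0.165,"dz":0,"ax":0,"ay":0,"az":0,"grip":0.2},{"dx":-0.55,"dy":0.165,"dz":0,"ax":0,"ay":0,"az":-0.16,"grip":0.2},{"dx":-0.55,"dy":0.165,"dz":0,"ax":0,"ay":0,"az":-0.16,"grip":0.2}]' 20
python3 go.py .5215 -.241 .13 113.7
```

```text
clock: 6.57
position: [0.5455, 0.043, 0.1987]
ee_rot: [0.006, 0.818, 0.575, 0.007]
contact_force: [1.3, 0.0, 0.9]
width: 0.0511
gripper_force: 0.0
clock: 6.98
position: [0.5328, -0.1059, 0.1925]
ee_rot: [0.004, 0.74, 0.672, 0.0]
contact_force: [0.8, -0.3, 0.4]
width: 0.0512
gripper_force: 0.0
t 6.9833 pos [ 0.5328 -0.1059  0.1925] h 84.52 F [ 0.8 -0.3  0.4] w 0.0512
d share [-0.541  0.005  0.253] mm [-135.3    1.3   63.2] turn share [ 0.003  0.004 -0.324]
```

```bash
python3 -m jog '[{"dx":-0.541,"dy":0.005,"dz":0.2,"ax":0.003,"ay":0.004,"az":-0.324,"grip":0.2},{"dx":-0.541,"dy":0.005,"dz":0.2,"ax":0.003,"ay":0.004,"az":-0.324,"grip":0.2},{"dx":-0.541,"dy":0.005,"dz":0.2,"ax":0.003,"ay":0.004,"az":-0.324,"grip":0.2},{"dx":-0.541,"dy":0.005,"dz":0.2,"ax":0.003,"ay":0.004,"az":-0.324,"grip":0.2},{"dx":-0.541,"dy":0.005,"dz":0.2,"ax":0.003,"ay":0.004,"az":-0.324,"grip":0.2}]' 20
python3 -m jog '[{"dx":0,"dy":0,"dz":0,"ax":0,"ay":0,"az":0,"grip":0.2},{"dx":0,"dy":0,"dz":0,"ax":0,"ay":0,"az":0,"grip":0.2}]' 20
python3 go.py .5215 -.241 .047 113.7
python3 - <<'E'
from h import *
a=[]
for n in("top","scene"):
    c=cam(n);p=proj(c,(.52,-.24,.08)).astype(int);u,v=p[0]-40,p[1]-40
    a.append(cv2.resize(cv2.convertScaleAbs(c["img"][v:v+80,u:u+80,::-1],alpha=1.6),(400,400),interpolation=cv2.INTER_CUBIC));print(u,v)
cv2.imwrite("pics/p1.png",np.hstack(a))
E
```

```text
clock: 7.4
position: [0.5195, -0.2413, 0.1401]
ee_rot: [-0.002, 0.547, 0.837, -0.001]
contact_force: [-0.2, -0.3, 0.5]
width: 0.0512
gripper_force: 0.0
clock: 7.57
position: [0.5199, -0.236, 0.1418]
ee_rot: [-0.002, 0.548, 0.836, 0.001]
contact_force: [-0.2, 0.2, 0.4]
width: 0.0513
gripper_force: 0.0
t 7.5667 pos [ 0.5199 -0.236   0.1418] h 113.48 F [-0.2  0.2  0.4] w 0.0513
d share [-0.022 -0.002  0.379] mm [-5.6 -0.4 94.7] turn share [-0.001 -0.003 -0.002]
280 181
194 107
```

View pics/p1.png

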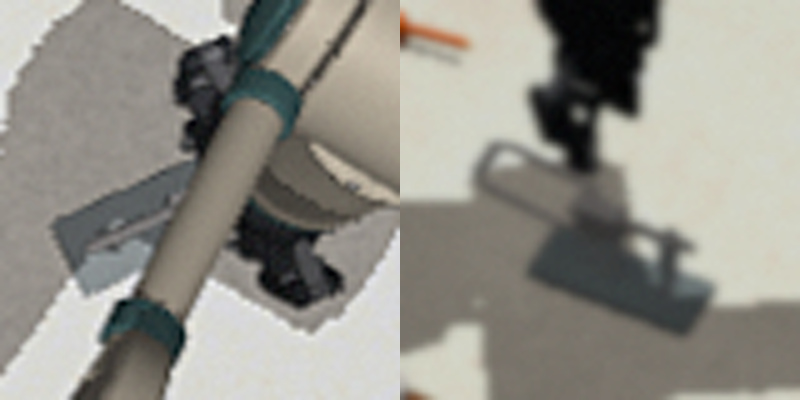

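The scene crop shows the fingers right above the head, with the ring and shank clear. I'll descend and grip.

```bash
python3 -m jog '[{"dx":-0.022,"dy":-0.002,"dz":0.1,"ax":0,"ay":-0.003,"az":-0.002,"grip":0.2},{"dx":-0.022,"dy":-0.002,"dz":0.2,"ax":0,"ay":-0.003,"az":-0.002,"grip":0.2},{"dx":-0.022,"dy":-0.002,"dz":0.3,"ax":0,"ay":-0.003,"az":-0.002,"grip":0.2},{"dx":-0.022,"dy":-0.002,"dz":0.37,"ax":0,"ay":-0.003,"az":-0.002,"grip":0.2},{"dx":-0.022,"dy":-0.002,"dz":0.379,"ax":0,"ay":-0.003,"az":-0.002,"grip":0.2}]' 20
python3 go.py .5215 -.241 .047 113.7
python3 -m jog '[{"dx":0,"dy":0,"dz":0,"ax":0,"ay":0,"az":0,"grip":0.1},{"dx":0,"dy":0,"dz":0,"ax":0,"ay":0,"az":0,"grip":-0.3},{"dx":0,"dy":0,"dz":0,"ax":0,"ay":0,"az":0,"grip":-0.5},{"dx":0,"dy":0,"dz":0,"ax":0,"ay":0,"az":0,"grip":-0.8},{"dx":0,"dy":0,"dz":0,"ax":0,"ay":0,"az":0,"grip":-0.8}]' 30
python3 go.py .5215 -.241 .047 113.7
```

```text
clock: 8.08
position: [0.5185, -0.2375, 0.0435]
ee_rot: [-0.004, 0.546, 0.838, -0.001]
contact_force: [-0.8, 0.6, -0.2]
width: 0.0512
gripper_force: 0.0
t 8.0833 pos [ 0.5185 -0.2375  0.0435] h 113.83 F [-0.8  0.6 -0.2] w 0.0512
d share [-0.018  0.005 -0.014] mm [-4.4  1.3 -3.5] turn share [-0.004 -0.004  0.001]
clock: 8.5
position: [0.5216, -0.24, 0.0479]
ee_rot: [0.0, 0.547, 0.837, -0.0]
contact_force: [0.8, 1.4, 4.5]
width: 0.0161
gripper_force: 31.7
t 8.5 pos [ 0.5216 -0.24    0.0479] h 113.73 F [0.8 1.4 4.5] w 0.0161
d share [-0.003 -0.002  0.003] mm [-0.8 -0.5  0.9] turn share [-0.  0.  0.]
```

Gripped at 16.1 mm, so the shank axis is 22.1 mm above the TCP. I'll lift and carry it toward the pre-insert pose at (0.520, −0.003), heading 70°.

```bash
python3 -m jog '[{"dx":0,"dy":0,"dz":0,"ax":0,"ay":0,"az":0,"grip":-0.8},{"dx":0,"dy":0,"dz":-0.06,"ax":0,"ay":0,"az":0,"grip":-0.8},{"dx":0,"dy":0,"dz":-0.16,"ax":0,"ay":0,"az":0,"grip":-0.8},{"dx":0,"dy":0,"dz":-0.26,"ax":0,"ay":0,"az":0,"grip":-0.8},{"dx":0,"dy":0,"dz":-0.26,"ax":0,"ay":0,"az":0,"grip":-0.8}]' 60
python3 go.py .5202 -.12 .110 90
python3 go.py .5202 -.003 .0999 70
```

```text
clock: 8.92
position: [0.523, -0.2414, 0.1159]
ee_rot: [0.003, 0.546, 0.838, -0.001]
contact_force: [1.9, -0.5, -0.4]
width: 0.0148
gripper_force: 59.3
t 8.9167 pos [ 0.523  -0.2414  0.1159] h 113.76 F [ 1.9 -0.5 -0.4] w 0.0148
d share [0.449 0.186 0.021] mm [112.3  46.4   5.4] turn share [0.002 0.003 0.264]
t 8.9167 pos [ 0.523  -0.2414  0.1159] h 113.76 F [ 1.9 -0.5 -0.4] w 0.0148
d share [0.878 0.374 0.06 ] mm [219.4  93.5  15. ] turn share [0.003 0.003 0.486]
```

```bash
python3 -m jog '[{"dx":0.1,"dy":0.04,"dz":0.01,"ax":0,"ay":0,"az":0.06,"grip":-0.8},{"dx":0.2,"dy":0.08,"dz":0.02,"ax":0,"ay":0,"az":0.12,"grip":-0.8},{"dx":0.3,"dy":0.12,"dz":0.02,"ax":0,"ay":0,"az":0.18,"grip":-0.8},{"dx":0.4,"dy":0.16,"dz":0.02,"ax":0,"ay":0,"az":0.24,"grip":-0.8},{"dx":0.45,"dy":0.186,"dz":0.02,"ax":0,"ay":0,"az":0.264,"grip":-0.8}]' 60
python3 go.py .5202 -.003 .0999 70
```

```text
clock: 9.33
position: [0.5155, -0.1149, 0.1053]
ee_rot: [-0.003, 0.708, 0.706, -0.001]
contact_force: [0.2, 0.2, -2.4]
width: 0.0152
gripper_force: 59.3
t 9.3333 pos [ 0.5155 -0.1149  0.1053] h 89.82 F [ 0.2  0.2 -2.4] w 0.0152
d share [0.448 0.018 0.023] mm [111.9   4.4   5.8] turn share [-0.005 -0.001  0.22 ]
```

```bash
python3 -m jog '[{"dx":0.1,"dy":0.01,"dz":0.01,"ax":0,"ay":0,"az":0.06,"grip":-0.8},{"dx":0.2,"dy":0.018,"dz":0.02,"ax":0,"ay":0,"az":0.12,"grip":-0.8},{"dx":0.3,"dy":0.018,"dz":0.023,"ax":0,"ay":0,"az":0.18,"grip":-0.8},{"dx":0.4,"dy":0.018,"dz":0.023,"ax":0,"ay":0,"az":0.22,"grip":-0.8},{"dx":0.44,"dy":0.018,"dz":0.023,"ax":0,"ay":0,"az":0.22,"grip":-0.8}]' 60
python3 -m jog '[{"dx":0,"dy":0,"dz":0,"ax":0,"ay":0,"az":0,"grip":-0.8},{"dx":0,"dy":0,"dz":0,"ax":0,"ay":0,"az":0,"grip":-0.8},{"dx":0,"dy":0,"dz":0,"ax":0,"ay":0,"az":0,"grip":-0.8}]' 60
python3 go.py .5202 -.003 .0999 70
python3 - <<'E'
from h import *
a=[]
for n in("top","scene"):
    c=cam(n);p=proj(c,(.53,.02,.12)).astype(int);u,v=p[0]-40,p[1]-40
    a.append(cv2.resize(cv2.convertScaleAbs(c["img"][v:v+80,u:u+80,::-1],alpha=1.6),(400,400),interpolation=cv2.INTER_CUBIC));print(u,v)
    o=.4899*np.array([.9397,-.342,0]);uu=np.array([.342,.9397,0])
    for w in(.2602,.245,.08): print(n,w,((proj(c,o+uu*w+[0,0,.122])-[u,v])*5).round())
cv2.imwrite("pics/p2.png",np.hstack(a))
E
```

```text
clock: 9.75
position: [0.5207, -0.0051, 0.0997]
ee_rot: [-0.003, 0.818, 0.575, -0.002]
contact_force: [0.8, -0.0, -1.0]
width: 0.0149
gripper_force: 59.3
clock: 10.0
position: [0.522, -0.009, 0.1004]
ee_rot: [-0.001, 0.818, 0.575, -0.002]
contact_force: [-0.1, -0.1, -2.3]
width: 0.0149
gripper_force: 59.3
t 10.0 pos [ 0.522  -0.009   0.1004] h 70.22 F [-0.1 -0.1 -2.3] w 0.0149
d share [ 0.02  -0.015  0.002] mm [ 5.  -3.7  0.5] turn share [-0.002  0.001  0.002]
188 175
top 0.2602 [ 99. 166.]
top 0.245 [125. 176.]
top 0.08 [407. 282.]
243 149
scene 0.2602 [239. 274.]
scene 0.245 [230. 254.]
scene 0.08 [135.  56.]
```

View pics/p2.png

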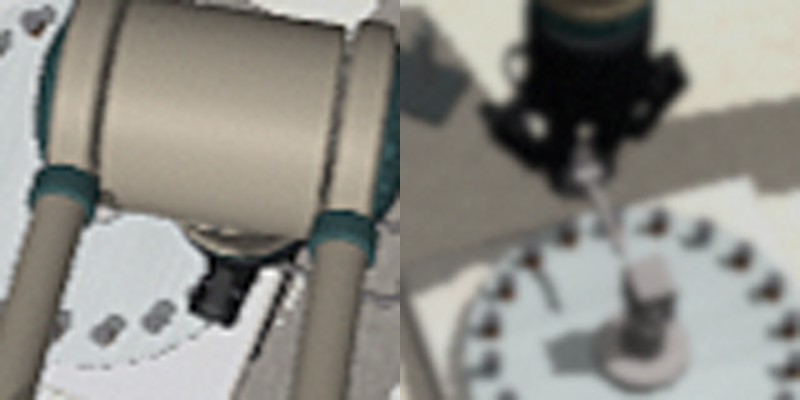

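The scene crop shows the pin held straight, with its tip at about (628,250), just short of the block at (650,285). I'll align, then advance.

```bash
python3 -m jog '[{"dx":0.02,"dy":-0.015,"dz":0.002,"ax":-0.002,"ay":0.001,"az":0.002,"grip":-0.8},{"dx":0.02,"dy":-0.015,"dz":0.002,"ax":-0.002,"ay":0.001,"az":0.002,"grip":-0.8},{"dx":0.02,"dy":-0.015,"dz":0.002,"ax":-0.002,"ay":0.001,"az":0.002,"grip":-0.8},{"dx":0.02,"dy":-0.015,"dz":0.002,"ax":-0.002,"ay":0.001,"az":0.002,"grip":-0.8},{"dx":0.02,"dy":-0.015,"dz":0.002,"ax":-0.002,"ay":0.001,"az":0.002,"grip":-0.8}]' 60
python3 go.py .5202 -.003 .0999 70
```

```text
clock: 10.52
position: [0.5202, -0.0021, 0.1001]
ee_rot: [-0.001, 0.819, 0.574, 0.0]
contact_force: [-0.2, -0.3, -1.5]
width: 0.0151
gripper_force: 59.3
t 10.5167 pos [ 0.5202 -0.0021  0.1001] h 70.01 F [-0.2 -0.3 -1.5] w 0.0151
d share [-0.003  0.001  0.001] mm [-0.9  0.3  0.1] turn share [-0.    -0.001  0.   ]
```

```bash
python3 -m jog '[{"dx":0.016,"dy":0.001,"dz":0,"ax":0,"ay":0,"az":0,"grip":-0.8},{"dx":0.032,"dy":0.001,"dz":0,"ax":0,"ay":0,"az":0,"grip":-0.8},{"dx":0.048,"dy":0.001,"dz":0,"ax":0,"ay":0,"az":0,"grip":-0.8},{"dx":0.064,"dy":0.001,"dz":0,"ax":0,"ay":0,"az":0,"grip":-0.8},{"dx":0.08,"dy":0.001,"dz":0,"ax":0,"ay":0,"az":0,"grip":-0.8}]' 60
python3 go.py .5202 -.003 .0999 70
python3 -m jog '[{"dx":0.008,"dy":0,"dz":0,"ax":0,"ay":0,"az":0,"grip":-0.8},{"dx":0.016,"dy":0,"dz":0,"ax":0,"ay":0,"az":0,"grip":-0.8},{"dx":0.016,"dy":0,"dz":0,"ax":0,"ay":0,"az":0,"grip":-0.8}]' 60
python3 go.py .5202 -.003 .0999 70
```

```text
clock: 10.93
position: [0.5274, 0.0174, 0.1001]
ee_rot: [-0.001, 0.819, 0.574, 0.0]
contact_force: [0.3, 0.3, -1.7]
width: 0.0151
gripper_force: 59.3
t 10.9333 pos [0.5274 0.0174 0.1001] h 70.03 F [ 0.3  0.3 -1.7] w 0.0151
d share [-0.086  0.001  0.001] mm [-21.6   0.2   0.1] turn share [-0.    -0.001  0.   ]
clock: 11.18
position: [0.5287, 0.021, 0.1]
ee_rot: [-0.001, 0.819, 0.574, 0.0]
contact_force: [0.8, -0.4, -1.2]
width: 0.0152
gripper_force: 59.3
t 11.1833 pos [0.5287 0.021  0.1   ] h 70.05 F [ 0.8 -0.4 -1.2] w 0.0152
d share [-0.102  0.001  0.   ] mm [-25.5   0.2   0.1] turn share [-0.    -0.001  0.001]
```

No force with the tip about 10 mm past the face, so it is in the hole. Continuing.

```bash
python3 -m jog '[{"dx":0.03,"dy":0.001,"dz":0,"ax":0,"ay":0,"az":0,"grip":-0.8},{"dx":0.06,"dy":0.001,"dz":0,"ax":0,"ay":0,"az":0,"grip":-0.8},{"dx":0.09,"dy":0.001,"dz":0,"ax":0,"ay":0,"az":0,"grip":-0.8},{"dx":0.12,"dy":0.001,"dz":0,"ax":0,"ay":0,"az":0,"grip":-0.8},{"dx":0.144,"dy":0.001,"dz":0,"ax":0,"ay":0,"az":0,"grip":-0.8}]' 60
python3 -m jog '[{"dx":0.008,"dy":0,"dz":0,"ax":0,"ay":0,"az":0,"grip":-0.8},{"dx":0.016,"dy":0,"dz":0,"ax":0,"ay":0,"az":0,"grip":-0.8},{"dx":0.024,"dy":0,"dz":0,"ax":0,"ay":0,"az":0,"grip":-0.8},{"dx":0.028,"dy":0,"dz":0,"ax":0,"ay":0,"az":0,"grip":-0.8},{"dx":0.032,"dy":0,"dz":0,"ax":0,"ay":0,"az":0,"grip":-0.8}]' 60
python3 go.py .5202 -.003 .0999 70
```

```text
clock: 11.6
position: [0.5415, 0.0553, 0.1001]
ee_rot: [-0.001, 0.819, 0.574, 0.0]
contact_force: [0.2, 0.0, -1.6]
width: 0.0151
gripper_force: 59.3
clock: 12.02
position: [0.5433, 0.0606, 0.1001]
ee_rot: [0.0, 0.819, 0.574, -0.001]
contact_force: [-2.0, -5.4, -0.6]
width: 0.015
gripper_force: 59.5
t 12.0167 pos [0.5433 0.0606 0.1001] h 70.05 F [-2.  -5.4 -0.6] w 0.015
d share [-0.271 -0.     0.001] mm [-67.7  -0.    0.2] turn share [-0.001  0.001  0.001]
```

```bash
python3 -m jog '[{"dx":0.008,"dy":0,"dz":0,"ax":0,"ay":0,"az":0,"grip":-0.8},{"dx":0.012,"dy":0,"dz":0,"ax":0,"ay":0,"az":0,"grip":-0.8},{"dx":0.012,"dy":0,"dz":0,"ax":0,"ay":0,"az":0,"grip":-0.8}]' 60
python3 go.py .5202 -.003 .0999 70
python3 - <<'E'
from h import *
a=[]
for n in("top","scene"):
    c=cam(n);p=proj(c,(.548,.07,.12)).astype(int);u,v=p[0]-40,p[1]-40
    a.append(cv2.resize(cv2.convertScaleAbs(c["img"][v:v+80,u:u+80,::-1],alpha=1.6),(400,400),interpolation=cv2.INTER_CUBIC));print(u,v)
    o=.4899*np.array([.9397,-.342,0]);uu=np.array([.342,.9397,0])
    for w in(.316,.288,.2602): print(n,w,((proj(c,o+uu*w+[0,0,.122])-[u,v])*5).round())
cv2.imwrite("pics/p3.png",np.hstack(a))
E
```

```text
clock: 12.27
position: [0.5433, 0.0606, 0.1001]
ee_rot: [0.001, 0.819, 0.574, -0.003]
contact_force: [-2.5, -12.2, 1.1]
width: 0.0153
gripper_force: 59.8
t 12.2667 pos [0.5433 0.0606 0.1001] h 70.11 F [ -2.5 -12.2   1.1] w 0.0153
d share [-0.271 -0.     0.003] mm [-67.7  -0.1   0.7] turn share [-0.001  0.004  0.001]
170 168
top 0.316 [ 95. 166.]
top 0.288 [142. 184.]
top 0.2602 [189. 201.]
249 162
scene 0.316 [245. 283.]
scene 0.288 [227. 245.]
scene 0.2602 [209. 209.]
```

View pics/p3.png

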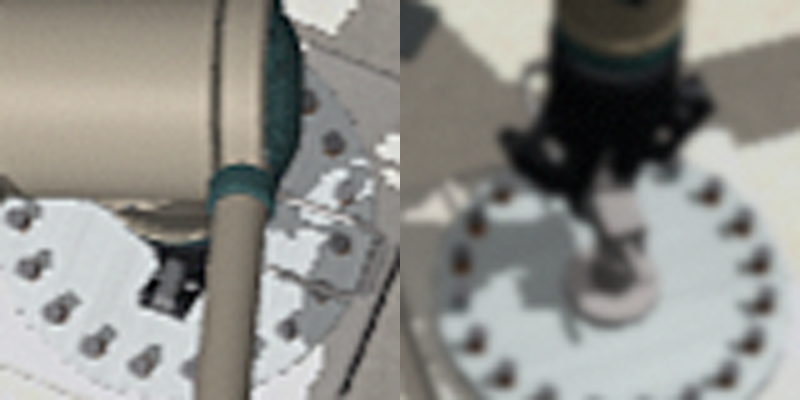

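The scene crop shows the head against the block and the shank emerging at (635,240). The stop is rigid, at u=0.2427, with 12 N. So the pin is home; I'll unload, release, rise and look at the bar.

```bash
python3 -m jog '[{"dx":-0.008,"dy":0,"dz":0,"ax":0,"ay":0,"az":0,"grip":-0.8},{"dx":-0.008,"dy":0,"dz":0,"ax":0,"ay":0,"az":0,"grip":-0.5},{"dx":-0.008,"dy":0,"dz":0,"ax":0,"ay":0,"az":0,"grip":0},{"dx":-0.008,"dy":0,"dz":0,"ax":0,"ay":0,"az":0,"grip":0.3},{"dx":-0.008,"dy":0,"dz":0,"ax":0,"ay":0,"az":0,"grip":0.3}]' 20
python3 -m jog '[{"dx":0,"dy":0,"dz":-0.1,"ax":0,"ay":0,"az":0,"grip":0.3},{"dx":0,"dy":0,"dz":-0.2,"ax":0,"ay":0,"az":0,"grip":0.3},{"dx":0,"dy":0,"dz":-0.36,"ax":0,"ay":0,"az":-0.1,"grip":0.3},{"dx":-0.1,"dy":0.2,"dz":-0.5,"ax":0,"ay":0,"az":-0.2,"grip":0.3},{"dx":-0.2,"dy":0.35,"dz":-0.6,"ax":0,"ay":0,"az":-0.3,"grip":0.3}]' 20
python3 -m jog '[{"dx":-0.1,"dy":0.15,"dz":0,"ax":0,"ay":0,"az":-0.08,"grip":0},{"dx":-0.2,"dy":0.3,"dz":0,"ax":0,"ay":0,"az":-0.16,"grip":-0.1},{"dx":-0.3,"dy":0.45,"dz":0,"ax":0,"ay":0,"az":-0.24,"grip":-0.1},{"dx":-0.3,"dy":0.6,"dz":0,"ax":0,"ay":0,"az":-0.32,"grip":-0.1},{"dx":-0.3,"dy":0.6,"dz":0,"ax":0,"ay":0,"az":-0.4,"grip":-0.1}]' 20
python3 - <<'E'
from h import *
a=[]
o=.4899*np.array([.9397,-.342,0]);uu=np.array([.342,.9397,0])
import pickle
for n in("top","scene"):
    c=cam(n);pickle.dump(c,open("b_"+n+".pkl","wb"));p=proj(c,o+uu*.21+[0,0,.12]).astype(int);u,v=p[0]-40,p[1]-40
    a.append(cv2.resize(cv2.convertScaleAbs(c["img"][v:v+80,u:u+80,::-1],alpha=1.6),(400,400),interpolation=cv2.INTER_CUBIC));print(u,v)
    for w in(.1505,): print(n,w,((proj(c,o+uu*w+[0,0,.122])-[u,v])*5).round())
cv2.imwrite("pics/p4.png",np.hstack(a))
E
python3 go.py .5202 -.003 .19 160
```

```text
clock: 12.78
position: [0.5446, 0.0632, 0.1003]
ee_rot: [-0.001, 0.819, 0.574, 0.001]
contact_force: [0.0, 0.1, 0.0]
width: 0.055
gripper_force: 0.0
clock: 13.2
position: [0.5917, 0.0101, 0.2361]
ee_rot: [0.001, 0.694, 0.72, 0.002]
contact_force: [1.6, -1.2, -0.1]
width: 0.0556
gripper_force: 0.0
clock: 13.62
position: [0.7493, -0.0646, 0.2296]
ee_rot: [0.001, 0.442, 0.897, 0.001]
contact_force: [0.3, 0.9, -1.4]
width: 0.0383
gripper_force: 0.0
184 174
top 0.1505 [306. 241.]
244 151
scene 0.1505 [169. 128.]
t 13.7167 pos [ 0.7444 -0.0626  0.2304] h 127.27 F [-1.7 -0.4 -0.7] w 0.0385
d share [ 0.732 -0.569  0.164] mm [ 183.1 -142.3   41.1] turn share [ 0.    -0.002 -0.364]
```

View pics/p4.png

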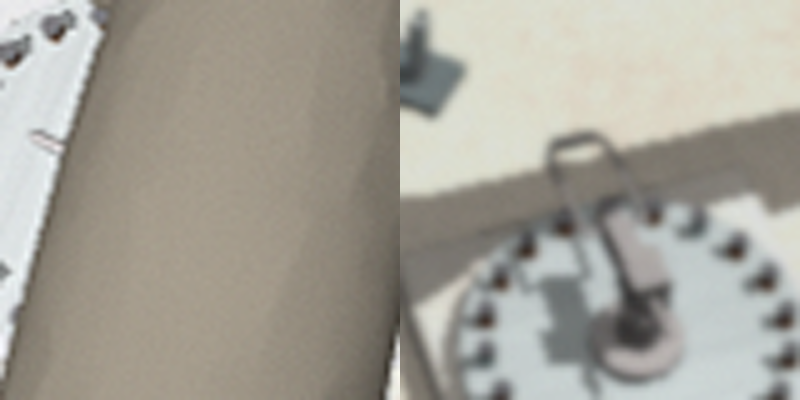

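The scene crop shows the pin in the hole, sagging head-down, with the ring folded back and its bar centre at crop (580,142). In the top view the point is at (35,135). I'll intersect these rays with the pin's vertical plane.

Run:
```python
from h import *
import pickle
n=np.array([.9397,-.342,0]);uu=np.array([.342,.9397,0])
f=lambda x,o:(x+.5)/5-.5+o
def hit(c,u,v):
    o,d=ray(c,u,v);p=o+d*(.4899-o@n)/(d@n);return (p@uu).round(4),p[2].round(4)
S=pickle.load(open("b_scene.pkl","rb"));T=pickle.load(open("b_top.pkl","rb"))
for x,y in((180,142),(176,140),(184,144)):print("bar",hit(S,f(x,244),f(y,151)))
print("tip top at z .122/.124",[(plane(T,f(33,184),f(132,174),z)@uu,plane(T,f(33,184),f(132,174),z)@n) for z in(.122,.126)])
```

```text
bar (np.float64(0.1657), np.float64(0.128))
bar (np.float64(0.1594), np.float64(0.1223))
bar (np.float64(0.1719), np.float64(0.1337))
tip top at z .122/.124 [(np.float64(0.31396413969885784), np.float64(0.49426647871105484)), (np.float64(0.3131094548568406), np.float64(0.49393359739342635))]
```

The tip's u of 0.3135 agrees with the felt stop, so pin_grip is at u=0.243. That puts the hinge near u=0.225, z=0.1175 with the sag, and the bar near u=0.149, z=0.111. Going above the bar.

```bash
python3 go.py .5114 -.0275 .19 160
python3 -m jog '[{"dx":0.164,"dy":-0.127,"dz":0.03,"ax":0,"ay":0,"az":-0.08,"grip":-0.1},{"dx":0.34,"dy":-0.26,"dz":0.06,"ax":0,"ay":0,"az":-0.16,"grip":-0.1},{"dx":0.5,"dy":-0.38,"dz":0.1,"ax":0,"ay":0,"az":-0.24,"grip":-0.1},{"dx":0.6,"dy":-0.52,"dz":0.14,"ax":0,"ay":0,"az":-0.3,"grip":-0.1},{"dx":0.71,"dy":-0.57,"dz":0.16,"ax":0,"ay":0,"az":-0.364,"grip":-0.1}]' 20
python3 -m jog '[{"dx":0,"dy":0,"dz":0,"ax":0,"ay":0,"az":0,"grip":-0.1},{"dx":0,"dy":0,"dz":0,"ax":0,"ay":0,"az":0,"grip":-0.1},{"dx":0,"dy":0,"dz":0,"ax":0,"ay":0,"az":0,"grip":-0.1}]' 20
python3 go.py .5114 -.0275 .12 160
```

```text
t 13.7167 pos [ 0.7444 -0.0626  0.2304] h 127.27 F [-1.7 -0.4 -0.7] w 0.0385
d share [ 0.676 -0.656  0.164] mm [ 169.  -164.1   41. ] turn share [ 0.    -0.002 -0.364]
clock: 14.13
position: [0.5401, -0.0133, 0.1975]
ee_rot: [-0.0, 0.172, 0.985, 0.0]
contact_force: [0.1, 0.3, 0.5]
width: 0.0383
gripper_force: 0.0
clock: 14.38
position: [0.5435, -0.0133, 0.1987]
ee_rot: [0.001, 0.174, 0.985, 0.001]
contact_force: [0.4, -0.5, -0.4]
width: 0.0387
gripper_force: 0.0
t 14.3833 pos [ 0.5435 -0.0133  0.1987] h 159.96 F [ 0.4 -0.5 -0.4] w 0.0387
d share [ 0.102 -0.098  0.314] mm [ 25.5 -24.4  78.6] turn share [ 0.001  0.001 -0.   ]
```

```bash
python3 -m jog '[{"dx":0.102,"dy":-0.098,"dz":0.1,"ax":0,"ay":0,"az":0,"grip":-0.1},{"dx":0.102,"dy":-0.098,"dz":0.2,"ax":0,"ay":0,"az":0,"grip":-0.1},{"dx":0.102,"dy":-0.098,"dz":0.2,"ax":0,"ay":0,"az":0,"grip":-0.1},{"dx":0.102,"dy":-0.098,"dz":0.2,"ax":0,"ay":0,"az":0,"grip":-0.1},{"dx":0.102,"dy":-0.098,"dz":0.2,"ax":0,"ay":0,"az":0,"grip":-0.1}]' 20
python3 go.py .5114 -.0275 .094 160
```

```text
clock: 14.8
position: [0.5144, -0.0285, 0.1489]
ee_rot: [0.002, 0.173, 0.985, 0.001]
contact_force: [-0.3, -0.2, -0.2]
width: 0.0386
gripper_force: 0.0
t 14.8 pos [ 0.5144 -0.0285  0.1489] h 160.02 F [-0.3 -0.2 -0.2] w 0.0386
d share [ 0.013 -0.001  0.22 ] mm [ 3.3 -0.2 54.9] turn share [0.001 0.002 0.   ]
```

Descend and close on the bar, then take stock.

```bash
python3 -m jog '[{"dx":0.013,"dy":-0.001,"dz":0.07,"ax":0,"ay":0,"az":0,"grip":-0.1},{"dx":0.013,"dy":-0.001,"dz":0.14,"ax":0,"ay":0,"az":0,"grip":-0.1},{"dx":0.013,"dy":-0.001,"dz":0.2,"ax":0,"ay":0,"az":0,"grip":-0.1},{"dx":0.013,"dy":-0.001,"dz":0.22,"ax":0,"ay":0,"az":0,"grip":-0.1},{"dx":0.013,"dy":-0.001,"dz":0.22,"ax":0,"ay":0,"az":0,"grip":-0.1}]' 20
python3 go.py .5114 -.0275 .094 160
python3 -m jog '[{"dx":0,"dy":0,"dz":0,"ax":0,"ay":0,"az":0,"grip":-0.5},{"dx":0,"dy":0,"dz":0,"ax":0,"ay":0,"az":0,"grip":-0.7},{"dx":0,"dy":0,"dz":0,"ax":0,"ay":0,"az":0,"grip":-0.78},{"dx":0,"dy":0,"dz":0,"ax":0,"ay":0,"az":0,"grip":-0.82},{"dx":0,"dy":0,"dz":0,"ax":0,"ay":0,"az":0,"grip":-0.85}]' 20
python3 go.py .5114 -.0275 .094 160
```

```text
clock: 15.22
position: [0.5096, -0.0272, 0.0925]
ee_rot: [-0.0, 0.173, 0.985, 0.001]
contact_force: [-0.7, 0.7, -0.5]
width: 0.0383
gripper_force: 0.0
t 15.2167 pos [ 0.5096 -0.0272  0.0925] h 160.06 F [-0.7  0.7 -0.5] w 0.0383
d share [-0.007  0.001 -0.006] mm [-1.8  0.3 -1.5] turn share [ 0.001 -0.     0.001]
clock: 15.63
position: [0.5099, -0.0272, 0.0933]
ee_rot: [0.001, 0.173, 0.985, 0.001]
contact_force: [2.3, 2.2, 1.0]
width: 0.0079
gripper_force: 19.6
t 15.6333 pos [ 0.5099 -0.0272  0.0933] h 160.02 F [2.3 2.2 1. ] w 0.0079
d share [-0.006  0.001 -0.003] mm [-1.5  0.2 -0.7] turn share [0.002 0.002 0.   ]
```

Bar held, at u=0.1488 as predicted. I'll work out arc rows that rotate the tool with the ring about the hinge, with a small bias toward +u.

Run:
```python
import numpy as np
p0=-.1
for D in range(6,49,6):
    d=np.radians(D);du=-.076*(np.cos(p0+d)-np.cos(p0))-.0187*np.sin(d);up=.076*(np.sin(p0+d)-np.sin(p0))+.0187*(1-np.cos(d))
    print(D,"dy",round(du/.25,3),"dz",round(-up/.25,3),"ax",round(D/90,3))
```

```text
6 dy -0.009 dz -0.032 ax 0.067
12 dy -0.015 dz -0.065 ax 0.133
18 dy -0.018 dz -0.099 ax 0.2
24 dy -0.017 dz -0.132 ax 0.267
30 dy -0.012 dz -0.165 ax 0.333
36 dy -0.004 dz -0.198 ax 0.4
42 dy 0.007 dz -0.229 ax 0.467
48 dy 0.022 dz -0.26 ax 0.533
```

```bash
python3 -m jog '[{"dx":0,"dy":-0.007,"dz":-0.032,"ax":0.067,"ay":0,"az":0,"grip":-0.85},{"dx":0,"dy":-0.012,"dz":-0.065,"ax":0.133,"ay":0,"az":0,"grip":-0.85},{"dx":0,"dy":-0.014,"dz":-0.099,"ax":0.2,"ay":0,"az":0,"grip":-0.85},{"dx":0,"dy":-0.013,"dz":-0.132,"ax":0.267,"ay":0,"az":0,"grip":-0.85},{"dx":0,"dy":-0.008,"dz":-0.165,"ax":0.333,"ay":0,"az":0,"grip":-0.85}]' 20
python3 - <<'E'
from h import *
s=manip.get_state();p=s["position"];r=R.from_quat(s["ee_rot"][[1,2,3,0]]).as_matrix()
g=p-.0187*r[:,2];uu=np.array([.342,.9397,0]);n=np.array([.9397,-.342,0])
print("grasp u,y,z",g@uu,g@n,g[2],"tilt",np.degrees(np.arccos(-r[2,2])),s["contact_force"].round(1),s["qpos"].round(2),s["width"])
E
```

```text
clock: 16.05
position: [0.5086, -0.0306, 0.1359]
ee_rot: [-0.044, 0.167, 0.951, -0.258]
contact_force: [0.2, -4.5, -0.1]
width: 0.0081
gripper_force: 19.8
grasp u,y,z 0.1545973046335752 0.4883106023022475 0.15208713034901483 tilt 30.323315727870593 [ 0.2 -4.5 -0.1] [ 0.13  0.41  1.69 -0.48  1.33 -0.91] 0.008144471506531883
```

```bash
python3 -m jog '[{"dx":0,"dy":-0.009,"dz":-0.032,"ax":0.067,"ay":0,"az":0,"grip":-0.85},{"dx":0,"dy":-0.015,"dz":-0.065,"ax":0.133,"ay":0,"az":0,"grip":-0.85},{"dx":0,"dy":-0.018,"dz":-0.099,"ax":0.2,"ay":0,"az":0,"grip":-0.85},{"dx":0,"dy":-0.017,"dz":-0.132,"ax":0.267,"ay":0,"az":0,"grip":-0.85},{"dx":0,"dy":-0.017,"dz":-0.132,"ax":0.267,"ay":0,"az":0,"grip":-0.85}]' 20
cat > st.py <<'E'
from h import *
s=manip.get_state();p=s["position"];r=R.from_quat(s["ee_rot"][[1,2,3,0]]).as_matrix()
g=p-.0187*r[:,2];uu=np.array([.342,.9397,0]);n=np.array([.9397,-.342,0])
f=s["contact_force"]
print("t",s["clock"],"tcp u,y,z",(p@uu).round(4),(p@n).round(4),p[2].round(4),"grasp u,y,z",(g@uu).round(4),(g@n).round(4),g[2].round(4),"phi",np.degrees(np.arctan2(g[2]-.1175,.2247-g@uu)).round(1),"tilt",np.degrees(np.arctan2(-(r[:,2]@uu),-r[2,2])).round(1),"F u,y,z",(f@uu).round(1),(f@n).round(1),f[2].round(1),s["qpos"].round(2),round(s["width"],4))
E
python3 st.py
```

```text
clock: 16.47
position: [0.5131, -0.0167, 0.1644]
ee_rot: [-0.079, 0.152, 0.876, -0.451]
contact_force: [1.4, -3.7, 5.3]
width: 0.0082
gripper_force: 21.3
t 16.4667 tcp u,y,z 0.1598 0.4879 0.1644 grasp u,y,z 0.175 0.4878 0.1752 phi 49.3 tilt 54.6 F u,y,z -3.0 2.6 5.3 [ 0.3   0.59  1.58 -0.71  1.65 -0.73] 0.0082
```

```bash
python3 -m jog '[{"dx":0,"dy":0,"dz":0,"ax":0,"ay":0,"az":0,"grip":-0.5},{"dx":0,"dy":0.009,"dz":-0.001,"ax":-0.078,"ay":0,"az":0,"grip":-0.48},{"dx":0,"dy":0.018,"dz":-0.002,"ax":-0.156,"ay":0,"az":0,"grip":-0.48},{"dx":0,"dy":0.027,"dz":-0.005,"ax":-0.233,"ay":0,"az":0,"grip":-0.48},{"dx":0,"dy":0.035,"dz":-0.009,"ax":-0.311,"ay":0,"az":0,"grip":-0.48}]' 20
python3 -m jog '[{"dx":0,"dy":0.009,"dz":-0.001,"ax":-0.078,"ay":0,"az":0,"grip":-0.48},{"dx":0,"dy":0.018,"dz":-0.002,"ax":-0.156,"ay":0,"az":0,"grip":-0.48},{"dx":0,"dy":0.027,"dz":-0.005,"ax":-0.233,"ay":0,"az":0,"grip":-0.48},{"dx":0,"dy":0.033,"dz":-0.008,"ax":-0.296,"ay":0,"az":0,"grip":-0.48},{"dx":0,"dy":0.033,"dz":-0.008,"ax":-0.296,"ay":0,"az":0,"grip":-0.48}]' 20
python3 st.py; python3 go.py .52 -.0068 .158 160
```

```text
clock: 16.88
position: [0.5152, -0.0099, 0.1594]
ee_rot: [-0.037, 0.169, 0.961, -0.217]
contact_force: [0.1, -0.3, -0.6]
width: 0.0222
gripper_force: 0.0
clock: 17.3
position: [0.5163, -0.006, 0.1583]
ee_rot: [0.002, 0.176, 0.984, 0.007]
contact_force: [-0.5, -1.0, 0.5]
width: 0.0221
gripper_force: 0.0
t 17.3 tcp u,y,z 0.1709 0.4872 0.1583 grasp u,y,z 0.1706 0.4871 0.177 phi 47.7 tilt -0.9 F u,y,z -1.1 -0.1 0.5 [-0.16  0.24  1.75  0.02  1.15 -1.38] 0.0221
t 17.3 pos [ 0.5163 -0.006   0.1583] h 159.7 F [-0.5 -1.   0.5] w 0.0221
d share [-0.015  0.002  0.001] mm [-3.8  0.6  0.3] turn share [ 0.01   0.002 -0.003]
```

```bash
python3 -m jog '[{"dx":-0.011,"dy":0.05,"dz":-0.01,"ax":0.01,"ay":0,"az":0,"grip":-0.48},{"dx":-0.011,"dy":0.089,"dz":-0.025,"ax":0.01,"ay":0,"az":0,"grip":-0.48},{"dx":-0.011,"dy":0.162,"dz":-0.056,"ax":0.01,"ay":0,"az":0,"grip":-0.48},{"dx":-0.011,"dy":0.241,"dz":-0.066,"ax":0.01,"ay":0,"az":0,"grip":-0.48},{"dx":-0.011,"dy":0.3,"dz":-0.06,"ax":0.01,"ay":0,"az":0,"grip":-0.48}]' 20
python3 st.py
python3 - <<'E'
from h import *
a=[]
o=.4899*np.array([.9397,-.342,0]);uu=np.array([.342,.9397,0])
for n in("top","scene"):
    c=cam(n);p=proj(c,o+uu*.24+[0,0,.16]).astype(int);u,v=p[0]-40,p[1]-40
    a.append(cv2.resize(cv2.convertScaleAbs(c["img"][v:v+80,u:u+80,::-1],alpha=1.6),(400,400),interpolation=cv2.INTER_CUBIC));print(u,v)
cv2.imwrite("pics/p5.png",np.hstack(a))
E
```

```text
clock: 17.72
position: [0.5467, 0.0689, 0.1739]
ee_rot: [0.001, 0.172, 0.985, -0.001]
contact_force: [0.4, 0.2, 0.3]
width: 0.0222
gripper_force: 0.1
t 17.7167 tcp u,y,z 0.2517 0.4902 0.1739 grasp u,y,z 0.2517 0.4901 0.1926 phi 109.8 tilt 0.2 F u,y,z 0.3 0.3 0.3 [ 0.    0.28  1.65 -0.    1.21 -1.22] 0.0222
173 169
249 151
```

View pics/p5.png

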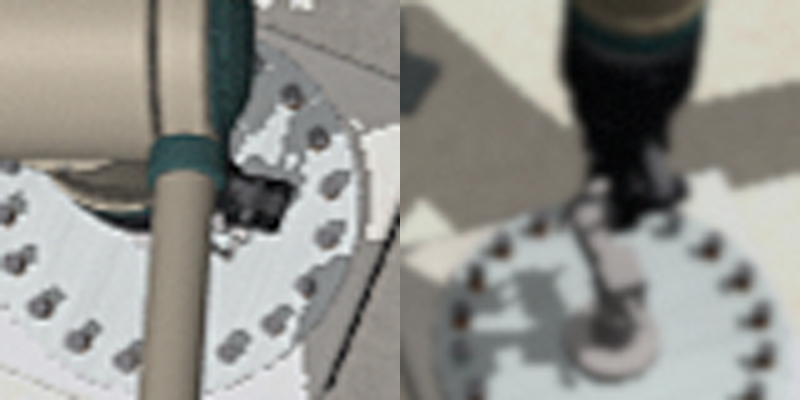

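The scene crop shows the pin home and ring legs rising from the hinge at about (590,230) to (603,185), beside the gripper. I'll compare that with the legs' projected position at several angles.

Run:
```python
from h import *
import pickle
S=pickle.load(open("b_scene.pkl","rb"))
n=np.array([.9397,-.342,0]);uu=np.array([.342,.9397,0])
for ph in(None,48,70,90,105,120):
    out=[]
    for dn in(-.02,.02):
        u,z=(.2247,.1175) if ph is None else (.2247-.076*np.cos(np.radians(ph)),.1175+.076*np.sin(np.radians(ph)))
        out.append(((proj(S,n*(.4899+dn)+uu*u+[0,0,z])-[249,151])*5+[400,0]).round())
    print(ph,out)
```

```text
None [array([617., 214.]), array([557., 232.])]
48 [array([592.,  96.]), array([530., 113.])]
70 [array([609., 111.]), array([546., 129.])]
90 [array([626., 139.]), array([562., 158.])]
105 [array([638., 167.]), array([575., 186.])]
120 [array([650., 199.]), array([586., 218.])]
```

The legs match φ≈105–110°, so the bar is caged and going over. I'll keep pushing to about 150°, staying above the block top, then rise.

```bash
python3 -m jog '[{"dx":0,"dy":0.04,"dz":0.018,"ax":0,"ay":0,"az":0,"grip":-0.48},{"dx":0,"dy":0.07,"dz":0.037,"ax":0,"ay":0,"az":0,"grip":-0.48},{"dx":0,"dy":0.11,"dz":0.068,"ax":0,"ay":0,"az":0,"grip":-0.48},{"dx":0,"dy":0.145,"dz":0.095,"ax":0,"ay":0,"az":0,"grip":-0.48},{"dx":0,"dy":0.165,"dz":0.11,"ax":0,"ay":0,"az":0,"grip":-0.48}]' 20
python3 st.py
python3 -m jog '[{"dx":0,"dy":0.01,"dz":0.004,"ax":0,"ay":0,"az":0,"grip":-0.48},{"dx":0,"dy":0.02,"dz":0.006,"ax":0,"ay":0,"az":0,"grip":-0.48},{"dx":0,"dy":0.02,"dz":0.006,"ax":0,"ay":0,"az":0,"grip":-0.48}]' 20
python3 st.py
```

```text
clock: 18.23
position: [0.5589, 0.1062, 0.1433]
ee_rot: [-0.002, 0.173, 0.985, -0.002]
contact_force: [0.1, -0.5, -0.8]
width: 0.0224
gripper_force: 0.4
t 18.2333 tcp u,y,z 0.2909 0.4889 0.1433 grasp u,y,z 0.291 0.489 0.162 phi 146.1 tilt 0.3 F u,y,z -0.4 0.3 -0.8 [ 0.07  0.33  1.65 -0.    1.16 -1.15] 0.0224
clock: 18.48
position: [0.5612, 0.1101, 0.1433]
ee_rot: [-0.001, 0.173, 0.985, -0.002]
contact_force: [0.6, -0.7, 0.4]
width: 0.022
gripper_force: 0.2
t 18.4833 tcp u,y,z 0.2954 0.4897 0.1433 grasp u,y,z 0.2955 0.4897 0.162 phi 147.9 tilt 0.2 F u,y,z -0.5 0.8 0.4 [ 0.07  0.33  1.65 -0.    1.16 -1.15] 0.022
```

```bash
python3 -m jog '[{"dx":0,"dy":-0.012,"dz":0,"ax":0,"ay":0,"az":0,"grip":-0.48},{"dx":0,"dy":-0.012,"dz":-0.1,"ax":0,"ay":0,"az":0,"grip":-0.48},{"dx":0,"dy":-0.012,"dz":-0.25,"ax":0,"ay":0,"az":0,"grip":-0.48},{"dx":0,"dy":0,"dz":-0.28,"ax":0,"ay":0,"az":0.078,"grip":-1},{"dx":0,"dy":0.016,"dz":-0.28,"ax":0,"ay":0,"az":0.156,"grip":-1}]' 20
python3 -m jog '[{"dx":0,"dy":0,"dz":0,"ax":0,"ay":0,"az":0.078,"grip":-1},{"dx":0,"dy":0,"dz":0,"ax":0,"ay":0,"az":0.156,"grip":-1},{"dx":0,"dy":0,"dz":0,"ax":0,"ay":0,"az":0.233,"grip":-1},{"dx":0,"dy":0,"dz":0,"ax":0,"ay":0,"az":0.311,"grip":-1},{"dx":0,"dy":0,"dz":0,"ax":0,"ay":0,"az":0.389,"grip":-1}]' 20
python3 -m jog '[{"dx":0,"dy":0,"dz":0,"ax":0,"ay":0,"az":0.078,"grip":-1},{"dx":0,"dy":0,"dz":0,"ax":0,"ay":0,"az":0.156,"grip":-1},{"dx":0,"dy":0,"dz":0,"ax":0,"ay":0,"az":0.233,"grip":-1},{"dx":0,"dy":0,"dz":0,"ax":0,"ay":0,"az":0.311,"grip":-1},{"dx":0,"dy":0,"dz":0,"ax":0,"ay":0,"az":0.389,"grip":-1}]' 20
python3 -c "
p=.3*.342+.4899*.9397,.3*.9397-.4899*.342
print(p)"
python3 go.py .5630 .1144 .18 70; python3 st.py
```

```text
clock: 18.9
position: [0.5651, 0.1135, 0.2181]
ee_rot: [0.004, 0.295, 0.955, -0.0]
contact_force: [-0.2, -0.1, -1.3]
width: 0.0006
gripper_force: 0.0
clock: 19.32
position: [0.5628, 0.1135, 0.2143]
ee_rot: [0.001, 0.569, 0.822, -0.001]
contact_force: [-1.0, 1.0, -0.1]
width: -0.0
gripper_force: 0.0
clock: 19.73
position: [0.5628, 0.1135, 0.2142]
ee_rot: [0.001, 0.79, 0.613, -0.001]
contact_force: [0.3, -0.4, -0.2]
width: -0.0003
gripper_force: 0.0
(0.56295903, 0.11436419999999997)
t 19.7333 pos [0.5628 0.1135 0.2142] h 75.62 F [ 0.3 -0.4 -0.2] w -0.0003
d share [ 0.004 -0.     0.137] mm [ 1.  -0.1 34.2] turn share [0.    0.002 0.062]
t 19.7333 tcp u,y,z 0.2991 0.4901 0.2142 grasp u,y,z 0.2992 0.4901 0.2329 phi 122.8 tilt 0.2 F u,y,z -0.3 0.4 -0.2 [ 0.08  0.29  1.53 -0.    1.32  0.33] -0.0003
```

```bash
python3 -m jog '[{"dx":0.006,"dy":0,"dz":0.05,"ax":0,"ay":0,"az":0.062,"grip":-1},{"dx":0.006,"dy":0,"dz":0.1,"ax":0,"ay":0,"az":0.062,"grip":-1},{"dx":0.006,"dy":0,"dz":0.15,"ax":0,"ay":0,"az":0.062,"grip":-1},{"dx":0.006,"dy":0,"dz":0.17,"ax":0,"ay":0,"az":0.062,"grip":-1},{"dx":0.006,"dy":0,"dz":0.19,"ax":0,"ay":0,"az":0.062,"grip":-1}]' 20
python3 st.py
python3 -m jog '[{"dx":0,"dy":0,"dz":0.016,"ax":0,"ay":0,"az":0,"grip":-1},{"dx":0,"dy":0,"dz":0.032,"ax":0,"ay":0,"az":0,"grip":-1},{"dx":0,"dy":0,"dz":0.048,"ax":0,"ay":0,"az":0,"grip":-1},{"dx":0,"dy":0,"dz":0.06,"ax":0,"ay":0,"az":0,"grip":-1},{"dx":0,"dy":0,"dz":0.072,"ax":0,"ay":0,"az":0,"grip":-1}]' 20
python3 st.py
```

```text
clock: 20.15
position: [0.5629, 0.1149, 0.166]
ee_rot: [0.001, 0.817, 0.576, -0.002]
contact_force: [0.3, 0.7, 0.7]
width: -0.0001
gripper_force: 0.0
t 20.15 tcp u,y,z 0.3005 0.4897 0.166 grasp u,y,z 0.3005 0.4897 0.1847 phi 138.5 tilt 0.2 F u,y,z 0.7 0.0 0.7 [ 0.08  0.32  1.61 -0.    1.21  0.43] -0.0001
clock: 20.57
position: [0.567, 0.12, 0.1507]
ee_rot: [-0.0, 0.818, 0.576, 0.005]
contact_force: [5.1, 12.9, 7.0]
width: -0.0
gripper_force: 7.4
t 20.5667 tcp u,y,z 0.3066 0.4917 0.1507 grasp u,y,z 0.3065 0.4916 0.1694 phi 147.6 tilt -0.5 F u,y,z 13.9 0.3 7.0 [0.08 0.33 1.63 0.01 1.17 0.43] -0.0
```

The tip slid down the far side of the bar: the force lies along the legs, at about 150°, toward the hinge. I'll back up and come down directly over the bar instead.

```bash
python3 -m jog '[{"dx":0.01,"dy":0,"dz":-0.03,"ax":0,"ay":0,"az":0,"grip":-1},{"dx":0.01,"dy":0,"dz":-0.09,"ax":0,"ay":0,"az":0,"grip":-1},{"dx":-0.03,"dy":0,"dz":-0.11,"ax":0,"ay":0,"az":0,"grip":-1},{"dx":-0.04,"dy":0,"dz":-0.11,"ax":0,"ay":0,"az":0,"grip":-1},{"dx":-0.04,"dy":0,"dz":-0.11,"ax":0,"ay":0,"az":0,"grip":-1}]' 20
python3 st.py
python3 - <<'E'
from h import *
# pale pin/ring pixels: profile along projected bar positions in scene view
c=cam("scene");n=np.array([.9397,-.342,0]);uu=np.array([.342,.9397,0])
cv2.imwrite("pics/p6.png",c["img"][:,:,::-1])
for ph in range(120,176,5):
    u,z=.2247-.076*np.cos(np.radians(ph)),.1175+.076*np.sin(np.radians(ph))
    p=[proj(c,n*(.4899+d)+uu*u+[0,0,z]) for d in(-.012,-.006,0,.006,.012)]
    print(ph,[int(cv2.getRectSubPix(c["img"],(1,1),tuple(map(float,q)))[0,0].mean()) for q in p])
E
```

```text
clock: 20.98
position: [0.5592, 0.1046, 0.1758]
ee_rot: [0.001, 0.817, 0.576, -0.002]
contact_force: [0.1, -0.4, 0.7]
width: -0.0001
gripper_force: 0.0
t 20.9833 tcp u,y,z 0.2896 0.4897 0.1758 grasp u,y,z 0.2896 0.4897 0.1945 phi 130.2 tilt 0.2 F u,y,z -0.4 0.3 0.7 [ 0.07  0.3   1.61 -0.    1.23  0.41] -0.0001
120 [4, 4, 6, 6, 4]
125 [4, 5, 4, 4, 6]
130 [14, 7, 4, 13, 51]
135 [22, 23, 12, 29, 74]
140 [34, 27, 25, 46, 64]
145 [62, 55, 61, 81, 66]
150 [94, 96, 91, 75, 59]
155 [100, 93, 84, 72, 58]
160 [105, 86, 50, 46, 37]
165 [122, 97, 56, 52, 35]
170 [122, 102, 79, 58, 43]
175 [120, 103, 86, 55, 49]
```

```bash
python3 -m jog '[{"dx":0,"dy":0,"dz":0.03,"ax":0,"ay":0,"az":0,"grip":-1},{"dx":0,"dy":0,"dz":0.05,"ax":0,"ay":0,"az":0,"grip":-1},{"dx":0.002,"dy":0,"dz":0.066,"ax":0,"ay":0,"az":0,"grip":-1},{"dx":0.006,"dy":0,"dz":0.08,"ax":0,"ay":0,"az":0,"grip":-1},{"dx":0.01,"dy":0,"dz":0.09,"ax":0,"ay":0,"az":0,"grip":-1}]' 20
python3 st.py
```

```text
clock: 21.45
position: [0.56, 0.1083, 0.152]
ee_rot: [0.0, 0.817, 0.577, -0.002]
contact_force: [0.6, -0.7, 0.6]
width: -0.0002
gripper_force: 0.0
t 21.45 tcp u,y,z 0.2933 0.4892 0.152 grasp u,y,z 0.2934 0.4893 0.1707 phi 142.3 tilt 0.2 F u,y,z -0.5 0.8 0.6 [ 0.07  0.33  1.64 -0.    1.18  0.41] -0.0002
```

```bash
python3 -m jog '[{"dx":0.01,"dy":0,"dz":0.01,"ax":0,"ay":0,"az":0,"grip":-1},{"dx":0.02,"dy":0,"dz":0.022,"ax":0,"ay":0,"az":0,"grip":-1},{"dx":0.03,"dy":0,"dz":0.03,"ax":0,"ay":0,"az":0,"grip":-1},{"dx":0.036,"dy":0,"dz":0.03,"ax":0,"ay":0,"az":0,"grip":-1},{"dx":0.036,"dy":0,"dz":0.032,"ax":0,"ay":0,"az":0,"grip":-1}]' 20
python3 st.py
python3 -m jog '[{"dx":0,"dy":0,"dz":0.01,"ax":0,"ay":0,"az":0,"grip":-1},{"dx":0,"dy":0,"dz":0.018,"ax":0,"ay":0,"az":0,"grip":-1},{"dx":0,"dy":0,"dz":0.018,"ax":0,"ay":0,"az":0,"grip":-1}]' 20
python3 st.py
```

```text
clock: 21.87
position: [0.5636, 0.1171, 0.145]
ee_rot: [0.001, 0.817, 0.577, -0.001]
contact_force: [0.2, -0.4, -0.6]
width: -0.0
gripper_force: 0.0
t 21.8667 tcp u,y,z 0.3028 0.4896 0.145 grasp u,y,z 0.3029 0.4896 0.1637 phi 149.4 tilt 0.2 F u,y,z -0.3 0.3 -0.6 [ 0.09  0.34  1.64 -0.    1.17  0.43] -0.0
clock: 22.12
position: [0.5631, 0.1165, 0.1401]
ee_rot: [0.001, 0.817, 0.577, -0.002]
contact_force: [-0.3, -0.2, 0.3]
width: -0.0003
gripper_force: 0.0
t 22.1167 tcp u,y,z 0.3021 0.4893 0.1401 grasp u,y,z 0.3021 0.4893 0.1588 phi 151.9 tilt 0.2 F u,y,z -0.2 -0.2 0.3 [ 0.08  0.34  1.64 -0.    1.16  0.43] -0.0003
```

```bash
python3 -m jog '[{"dx":0,"dy":0,"dz":0.006,"ax":0,"ay":0,"az":0,"grip":-1},{"dx":0,"dy":0,"dz":0.012,"ax":0,"ay":0,"az":0,"grip":-1},{"dx":0,"dy":0,"dz":0.016,"ax":0,"ay":0,"az":0,"grip":-1},{"dx":0,"dy":0,"dz":0.016,"ax":0,"ay":0,"az":0,"grip":-1}]' 20
python3 st.py
python3 -m jog '[{"dx":0,"dy":0,"dz":0.004,"ax":0,"ay":0,"az":0,"grip":-1},{"dx":0,"dy":0,"dz":0.01,"ax":0,"ay":0,"az":0,"grip":-1},{"dx":0,"dy":0,"dz":0.01,"ax":0,"ay":0,"az":0,"grip":-1}]' 20
python3 st.py
```

```text
clock: 22.45
position: [0.5635, 0.1167, 0.1365]
ee_rot: [0.001, 0.817, 0.577, -0.001]
contact_force: [0.5, 0.4, 0.7]
width: -0.0001
gripper_force: 0.4
t 22.45 tcp u,y,z 0.3024 0.4896 0.1365 grasp u,y,z 0.3025 0.4896 0.1552 phi 154.1 tilt 0.2 F u,y,z 0.6 0.3 0.7 [ 0.08  0.35  1.65 -0.    1.15  0.43] -0.0001
clock: 22.7
position: [0.5635, 0.1168, 0.134]
ee_rot: [0.001, 0.817, 0.577, -0.001]
contact_force: [0.5, 0.7, 1.6]
width: 0.0
gripper_force: 0.7
t 22.7 tcp u,y,z 0.3025 0.4896 0.134 grasp u,y,z 0.3025 0.4896 0.1527 phi 155.7 tilt 0.2 F u,y,z 0.8 0.3 1.6 [ 0.09  0.35  1.65 -0.    1.14  0.43] 0.0
```

```bash
python3 -m jog '[{"dx":0,"dy":0,"dz":0.006,"ax":0,"ay":0,"az":0,"grip":-1},{"dx":0,"dy":0,"dz":0.012,"ax":0,"ay":0,"az":0,"grip":-1},{"dx":0,"dy":0,"dz":0.016,"ax":0,"ay":0,"az":0,"grip":-1},{"dx":0,"dy":0,"dz":0.016,"ax":0,"ay":0,"az":0,"grip":-1}]' 20
python3 st.py
python3 - <<'E'
from h import *
c=cam("top")
import pickle;pickle.dump(c,open("d_top.pkl","wb"))
E
```

```text
clock: 23.03
position: [0.5648, 0.1178, 0.1314]
ee_rot: [0.001, 0.817, 0.576, 0.001]
contact_force: [0.7, 3.1, 7.3]
width: -0.0
gripper_force: 3.7
t 23.0333 tcp u,y,z 0.3039 0.4905 0.1314 grasp u,y,z 0.3039 0.4904 0.1501 phi 157.6 tilt -0.0 F u,y,z 3.1 -0.4 7.3 [ 0.09  0.35  1.66 -0.    1.13  0.43] -0.0
```

The bar is at a stiff stop at z=0.1314 with 7 N, as expected with the ring fully over. Next I'll rise, go behind the head and nudge the pin to check that it is still home.

```bash
python3 -m jog '[{"dx":0,"dy":0,"dz":-0.1,"ax":0,"ay":0,"az":0,"grip":-1},{"dx":0,"dy":0,"dz":-0.22,"ax":0,"ay":0,"az":0,"grip":-1},{"dx":-0.1,"dy":0,"dz":-0.32,"ax":0,"ay":0,"az":0,"grip":-1},{"dx":-0.25,"dy":0,"dz":-0.32,"ax":0,"ay":0,"az":0,"grip":-1},{"dx":-0.4,"dy":0,"dz":-0.32,"ax":0,"ay":0,"az":0,"grip":-1}]' 20
python3 -m jog '[{"dx":-0.1,"dy":0,"dz":0,"ax":0,"ay":0,"az":0,"grip":-1},{"dx":-0.1,"dy":0,"dz":0,"ax":0,"ay":0,"az":0,"grip":-1},{"dx":-0.1,"dy":0,"dz":0.1,"ax":0,"ay":0,"az":0,"grip":-1},{"dx":-0.1,"dy":0,"dz":0.2,"ax":0,"ay":0,"az":0,"grip":-1},{"dx":-0.1,"dy":0,"dz":0.2,"ax":0,"ay":0,"az":0,"grip":-1}]' 20
python3 st.py
python3 go.py .5223 .0022 .107 70
python3 - <<'E'
from h import *
import pickle
c=cam("scene");n=np.array([.9397,-.342,0]);uu=np.array([.342,.9397,0])
for ph in(90,120,145,160,168,174,180):
    u,z=.2247-.076*np.cos(np.radians(ph)),.1175+.076*np.sin(np.radians(ph))
    print(ph,[int(cv2.getRectSubPix(c["img"],(1,1),tuple(map(float,proj(c,n*(.4899+d)+uu*u+[0,0,z]))))[0,0].mean()) for d in(-.012,-.006,0,.006,.012)])
c=cam("top");T=np.array
for w in (.305,.309,.313,.317,.321): print(w,cv2.getRectSubPix(c["img"],(1,1),tuple(map(float,proj(c,n*.4925+uu*w+[0,0,.124]))))[0,0])
E
```

```text
clock: 23.5
position: [0.5306, 0.0219, 0.2119]
ee_rot: [0.002, 0.816, 0.578, -0.001]
contact_force: [-0.2, -1.2, 0.2]
width: 0.0002
gripper_force: 0.0
clock: 23.92
position: [0.5179, -0.0007, 0.1562]
ee_rot: [-0.003, 0.817, 0.576, -0.005]
contact_force: [-1.8, -0.7, 0.1]
width: -0.0003
gripper_force: 0.0
t 23.9167 tcp u,y,z 0.1765 0.4869 0.1562 grasp u,y,z 0.1766 0.4871 0.1749 phi 50.0 tilt 0.3 F u,y,z -1.3 -1.5 0.1 [-0.13  0.25  1.74 -0.    1.16  0.21] -0.0003
t 23.9167 pos [ 0.5179 -0.0007  0.1562] h 70.4 F [-1.8 -0.7  0.1] w -0.0003
d share [0.018 0.015 0.197] mm [ 4.4  3.6 49.1] turn share [-0.006  0.003  0.004]
90 [71, 69, 69, 70, 71]
120 [95, 60, 80, 103, 102]
145 [111, 90, 99, 101, 100]
160 [95, 85, 54, 57, 53]
168 [99, 96, 93, 88, 76]
174 [103, 89, 80, 59, 51]
180 [112, 99, 74, 45, 40]
0.305 [108 102  92]
0.309 [108 103  92]
0.313 [108 102  92]
0.317 [109 104  93]
0.321 [110 104  93]
```

```bash
python3 -m jog '[{"dx":0.01,"dy":0.013,"dz":0.08,"ax":-0.006,"ay":0.003,"az":0.004,"grip":-1},{"dx":0.01,"dy":0.013,"dz":0.16,"ax":-0.006,"ay":0.003,"az":0.004,"grip":-1},{"dx":0.01,"dy":0.013,"dz":0.194,"ax":-0.006,"ay":0.003,"az":0.004,"grip":-1},{"dx":0.01,"dy":0.013,"dz":0.194,"ax":-0.006,"ay":0.003,"az":0.004,"grip":-1},{"dx":0.01,"dy":0.013,"dz":0.194,"ax":-0.006,"ay":0.003,"az":0.004,"grip":-1}]' 20
python3 st.py
python3 -m jog '[{"dx":0.02,"dy":0,"dz":0,"ax":0,"ay":0,"az":0,"grip":-1},{"dx":0.04,"dy":0,"dz":0,"ax":0,"ay":0,"az":0,"grip":-1},{"dx":0.06,"dy":0,"dz":0,"ax":0,"ay":0,"az":0,"grip":-1},{"dx":0.08,"dy":0,"dz":0,"ax":0,"ay":0,"az":0,"grip":-1},{"dx":0.08,"dy":0,"dz":0,"ax":0,"ay":0,"az":0,"grip":-1}]' 20
python3 st.py
```

```text
clock: 24.43
position: [0.526, 0.0002, 0.1127]
ee_rot: [0.003, 0.819, 0.574, 0.003]
contact_force: [0.0, 0.3, 0.4]
width: -0.0002
gripper_force: 0.0
t 24.4333 tcp u,y,z 0.1801 0.4942 0.1127 grasp u,y,z 0.18 0.4941 0.1314 phi 17.3 tilt -0.1 F u,y,z 0.3 -0.1 0.4 [-0.13  0.29  1.8  -0.    1.04  0.22] -0.0002
clock: 24.85
position: [0.5329, 0.0199, 0.1125]
ee_rot: [0.003, 0.819, 0.574, 0.004]
contact_force: [-0.2, -0.7, -1.1]
width: 0.0
gripper_force: 0.0
t 24.85 tcp u,y,z 0.2009 0.494 0.1125 grasp u,y,z 0.2009 0.4938 0.1312 phi 29.9 tilt -0.1 F u,y,z -0.7 -0.0 -1.1 [-0.09  0.3   1.78 -0.    1.04  0.25] 0.0
```

```bash
python3 -m jog '[{"dx":0,"dy":-0.016,"dz":0,"ax":0,"ay":0,"az":0,"grip":-1},{"dx":0.008,"dy":-0.016,"dz":0,"ax":0,"ay":0,"az":0,"grip":-1},{"dx":0.016,"dy":-0.016,"dz":0,"ax":0,"ay":0,"az":0,"grip":-1},{"dx":0.02,"dy":-0.016,"dz":0,"ax":0,"ay":0,"az":0,"grip":-1},{"dx":0.02,"dy":-0.016,"dz":0,"ax":0,"ay":0,"az":0,"grip":-1}]' 20
python3 st.py
python3 -m jog '[{"dx":0.004,"dy":0,"dz":0,"ax":0,"ay":0,"az":0,"grip":-1},{"dx":0.012,"dy":0,"dz":0,"ax":0,"ay":0,"az":0,"grip":-1},{"dx":0.016,"dy":0,"dz":0,"ax":0,"ay":0,"az":0,"grip":-1},{"dx":0.016,"dy":0,"dz":0,"ax":0,"ay":0,"az":0,"grip":-1}]' 20
python3 st.py
```

```text
clock: 25.27
position: [0.5302, 0.025, 0.112]
ee_rot: [0.003, 0.819, 0.574, 0.003]
contact_force: [0.4, -0.3, -0.0]
width: 0.0001
gripper_force: 0.0
t 25.2667 tcp u,y,z 0.2048 0.4897 0.112 grasp u,y,z 0.2048 0.4895 0.1307 phi 33.5 tilt -0.1 F u,y,z -0.1 0.5 -0.0 [-0.08  0.3   1.79 -0.    1.04  0.27] 0.0001
clock: 25.6
position: [0.5315, 0.0285, 0.1119]
ee_rot: [0.003, 0.819, 0.574, 0.003]
contact_force: [-0.6, -1.5, -0.1]
width: 0.0001
gripper_force: 0.5
t 25.6 tcp u,y,z 0.2085 0.4897 0.1119 grasp u,y,z 0.2085 0.4895 0.1306 phi 39.0 tilt -0.0 F u,y,z -1.6 -0.1 -0.1 [-0.08  0.3   1.78 -0.    1.04  0.27] 0.0001
```

```bash
python3 -m jog '[{"dx":0.006,"dy":0,"dz":0,"ax":0,"ay":0,"az":0,"grip":-1},{"dx":0.012,"dy":0,"dz":0,"ax":0,"ay":0,"az":0,"grip":-1},{"dx":0.016,"dy":0,"dz":0,"ax":0,"ay":0,"az":0,"grip":-1},{"dx":0.016,"dy":0,"dz":0,"ax":0,"ay":0,"az":0,"grip":-1}]' 20
python3 st.py
```

```text
clock: 25.93
position: [0.5319, 0.0298, 0.112]
ee_rot: [0.005, 0.818, 0.575, 0.001]
contact_force: [-2.5, -8.9, 2.2]
width: 0.0002
gripper_force: 4.5
t 25.9333 tcp u,y,z 0.2099 0.4896 0.112 grasp u,y,z 0.21 0.4894 0.1307 phi 42.0 tilt 0.3 F u,y,z -9.2 0.7 2.2 [-0.07  0.31  1.78 -0.01  1.05  0.28] 0.0002
```

The stop is rigid at u=0.2099 with 9 N, so the head is home. I'll back off, clear the view and check the ring numerically.

```bash
python3 -m jog '[{"dx":-0.03,"dy":0,"dz":0,"ax":0,"ay":0,"az":0,"grip":-1},{"dx":-0.1,"dy":0,"dz":0,"ax":0,"ay":0,"az":0,"grip":-1},{"dx":-0.2,"dy":0,"dz":-0.15,"ax":0,"ay":0,"az":0,"grip":-1},{"dx":-0.35,"dy":0,"dz":-0.3,"ax":0,"ay":0,"az":0,"grip":-1},{"dx":-0.5,"dy":-0.05,"dz":-0.4,"ax":0,"ay":0,"az":0,"grip":-1}]' 20
python3 -m jog '[{"dx":-0.16,"dy":-0.08,"dz":0,"ax":0,"ay":0,"az":0,"grip":-1},{"dx":-0.32,"dy":-0.16,"dz":0,"ax":0,"ay":0,"az":0,"grip":-1},{"dx":-0.48,"dy":-0.24,"dz":0,"ax":0,"ay":0,"az":0,"grip":-1},{"dx":-0.64,"dy":-0.32,"dz":0,"ax":0,"ay":0,"az":0,"grip":-1},{"dx":-0.75,"dy":-0.4,"dz":0,"ax":0,"ay":0,"az":0,"grip":-1}]' 20
python3 - <<'E'
from h import *
import pickle
n=np.array([.9397,-.342,0]);uu=np.array([.342,.9397,0])
for nm in("top","scene"):
    c=cam(nm);pickle.dump(c,open("e_"+nm+".pkl","wb"));d=c["img"].astype(int)
    b=np.load(nm+"_avg.npy")   # before: no pin there
    df=np.abs(d-b).sum(2)
    print(nm)
    for r,k in(("tip",(.3127,.122)),("bar",(.3003,.1305)),("bar150",(.2905,.1555)),("hinge",(.2247,.1175))):
        print(r,[proj(c,n*(.4899+e)+uu*k[0]+[0,0,k[1]]).round(1).tolist() for e in(-.02,0,.02)])
    p=proj(c,n*.4899+uu*.28+[0,0,.125]).astype(int)
    print(p-[14,14]);print("\n".join("".join("%3d"%min(x,999//4) for x in row) for row in (df//3)[p[1]-14:p[1]+15,p[0]-16:p[0]+16]))
E
```

```text
clock: 26.35
position: [0.4884, -0.0686, 0.2024]
ee_rot: [0.004, 0.818, 0.575, 0.005]
contact_force: [0.9, -1.1, 0.5]
width: 0.0001
gripper_force: 0.0
clock: 26.77
position: [0.3316, -0.2087, 0.1998]
ee_rot: [0.004, 0.819, 0.574, 0.004]
contact_force: [-0.3, -0.4, -1.6]
width: -0.0001
gripper_force: 0.0
top
tip [[187.3, 208.4], [190.0, 201.6], [192.8, 194.9]]
bar [[191.0, 209.6], [193.7, 202.7], [196.5, 196.0]]
bar150 [[192.8, 209.7], [195.7, 202.7], [198.5, 195.7]]
hinge [[217.3, 219.8], [220.0, 213.0], [222.6, 206.2]]
[186 191]
  2  2  3  3  2  4  3  3  3  3  3  1  2  3  3  2  3  2  3  3  3  4  7 17 45 46  8 11 11 14 41 44
  3  3  4  2  4  2  3  3  3  3  2  3  3  3  2  3  3  2  5  5  6  5  8 17 46 46 10  7  5  7 10 20
  2  1  2  3  3  2  3  1  3  4  2  2  4  3  4  3  4  5  0  0  0  6  6 21 46 39  7  5  3  2  3  7
  4  3  2  2  4  3  2  3  3  2  3  4  4  4  5  5  5  8 20 51 48 14 20 44 44  7 10  5  3  1  1  4
  3  2  4  2  3  3  2  2  2  4  4  5  4  2  0  1  1  3 19 46 43 43 42 42 45 14  4  3  4  0  2  2
  1  2  3  3  2  3  3  4  3  1  1  2 10 32 35 30 42 37 39 41 40 39 41 41 44 45 
[... 4594 characters left out ...]
  2  4  3  2  3  3  2
  4  0  1  1  0  0  0  2  2  1  1  0  1  0  0  4  5  6  9 12  8  1  1  2  3  3  2  2  2  2  3  2
  1  1  2  1  1  2  1  1  1  1  1  0  0  0  0  1  0  1  9 16 12  2  1  3  3  3  3  3  3  2  2  3
  2  2  2  1  1  1  0  1  0  1  1  1  0  0  1  1  0  0  6 11 10  3  1  3  3  2  3  2  3  3  3  3
  1  1  2  1  2  1  1  1  0  0  0  0  1  0  1  0  1  1  1  2  2  0  1  3  3  2  2  2  3  3  3  3
  2  2  3  1  1  1  0  0  1  6  8  3  0  1  2  1  1  2  2  1  1  2  2  2  2  3  3  3  2  2  3  3
  1  2  1  1  1  0  2  5  8 17 19  9  1  1  1  2  2  2  2  1  2  3  3  2  2  2  3  3  3  2  3  3
  2  1  2  0  0  1  6 13 16 25 25 12  0  2  3  2  2  3  2  3  2  2  2  2  3  3  3  2  3  3  3  3
```

The scene difference image puts the bar at about (295,212.5), against (296,212.8) predicted for the stop and y=205.5 for 150°. The tip is in place as well, and the felt bar height (0.1314) fits only the fully-over ring. The robot is clear, so I'm handing in.

```bash
python3 -c "
from rig import manip
print(manip.sign_off())"
```

```text
the job is handed in; nothing more can be done
None
```

I handed the job in at about 27 s: the pin is home in the spindle, its ring is fully down over the point and the arm is clear, all judged by touch and camera, since sign-off returned no verdict.

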